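# Clear the shogi table after the game

## Robot

A 7-joint arm with a two-finger parallel gripper is mounted at the origin on the work surface. World frame = base frame: x ahead of the robot, y to its left, z up, the work surface at z = 0. Lengths are in m, angles in rad, forces in N, time in s.
With the tool pointing down it reaches from about 0.425 to 0.925 m from the base axis. Payload 6.8 kg.
Tool frame: the origin (TCP) lies at the centre of the arm's flange, where the gripper is bolted on; the fingertips stand 173 mm ahead of it and the grasp point (between the pads) lies 155 mm ahead of it (r.hold_point_z is the distance from the TCP to the grasp point, in m); z points along the fingers, x is the direction in which the jaws open and shut, and the axes are right-handed (so a half turn about z gives the same grasp; the last joint's range is limited). The gripper opens to 85 mm and grips with 20 to 120 N. Pads are 22 mm wide; open, the fingers measure 114 mm over their backs; the gripper's body (76 mm by 85 mm) begins 54 mm behind the grasp point. The pads swing forward as they close: fully open they stand 13 mm farther back than shut.
Start: joints at [-1.281, 0.477, 0.022, 1.555, -0.011, 1.109, -0.083], TCP at [0.261, 0.622, 0.405] pointing down, gripper open.
Joint ranges: [-2.96, 2.96], [-0.34, 2.1], [-1.41, 1.46], [0.24, 2.44], [-1.37, 4.51], [0.17, 1.92], [-2.96, 2.96]. Speed limits (rad/s): [2.39, 2.39, 3.14, 3.14, 3.14, 3.14, 3.14].

## Interface

Orientations are given as a rotation vector (axis times angle).
In Python, from bench import r gives the robot as it stands.
- The arm moves only by the tool apply_moves, never from a script. Its arguments are lists of equal length, an entry for each row: "dp": the shift along the tool's x, y, z scaled (see below), a list of three; "twist": the turn, a rotation vector about the tool's x, y, z scaled (see below), a list of three; "jaw": the closure in counts, from 0 (fully open) to 255 (shut). In form: {"dp": [[x, y, z], ...], "twist": [[rx, ry, rz], ...], "jaw": [jaw, ...]}. A call has 1 to 20 rows; each row shifts and turns the pose as measured when the row begins, along the tool's axes as they then stand; what a row does not reach is not made up. The controller multiplies each number of a shift by 12 cm and each number of a turn by 120 degrees. A row lasts 1/10 s, in which the tool goes at most 50 mm and 8.59 degrees, less where a joint would pass 70% of its speed; a pose out of reach is approached as far as the arm can. A call with a number of a shift or a turn outside -1 to 1 is refused whole. A call with a gripper value outside its range is refused whole. The fingers move at their own pace and stop on an object; "grip_force" is the grip in N (left out, the last holds). Time passes only in rows, so rows that do not move let the fingers close. It gives the time, the measured TCP pose, the force and the opening at its end, in the units of the state.
- r.get_obs(): the state, without advancing time (a new reading comes with each control period).
- r.grab_frame(name): name is "scene" or "top"; returns a dict with "color" (420x560x3 uint8, red, green, blue), "z_map" (420x560 float32, m along the optical axis (not along the pixel's ray), 0 where there is no reading), "intrinsics" (3x3 intrinsics, pixels), "R" (3x3) and "t" (3): a world point X has camera coordinates R X + t. Camera axes: x right, y down, z forward; pixel columns grow to the right and rows downward; lengths in m; the calibration is good to about 2 mm. A picture is of the moment at which its call begins.
- r.hand_in(): hands the job in, once; it reports no verdict.
The state is a dict: "clock": time; "joints": joint angles; "qvel": joint speeds; "tau": joint torques, N m; "tcp_pos": TCP position; "orientation": TCP orientation; "contact_force": force on the tool from outside, world axes, zero at the start; "moment": the same for the moment, N m; "grip_width": finger opening in m.
Only numpy, scipy, OpenCV 4.12 (cv2) and the standard library are available. Lean on these libraries where they do the work, as an engineer would, in place of code of your own. Each camera call takes 0.05 s, during which the arm holds its last target.

## Task

The game is over, so put the things left about the table where they belong: both sake cups standing upright on the round red tray beside the bottle, both wooden king pieces lying flat in the empty bay of the piece case, and the bronze bell weight standing upright on the middle of the record pad. Set the cups down gently instead of dropping them, and do not knock the bottle over.

Things in the scene. Friction and masses are not known exactly. Their poses are not given: they have to be found in the camera images.
- cup_a_center (a point): One of two alike grey-brown stoneware sake cups, open at the top: 46 mm high, nearly straight-sided, 47 mm across low down, 49 mm at the rim, wall 3.5 mm, 80 g. The point is its centre, half-way up (23 mm above its foot); z is up. It starts upright on the bare table. The five loose things (cups, kings, bell) start in any of five spots, about 120 mm or more apart.
- cup_b_center (a point): The other sake cup, the same in every way; the point is its centre, 23 mm above its foot. Bystanders, such as a tin music box (58 mm wide, 79 mm high with its crank) and a small sweet dish, stand between the things, their sides 60 mm or more from any loose thing's centre and none higher than 110 mm.
- king_a_center (a point): One of two alike shogi king pieces of pale unmarked wood: a flat five-sided wedge lying on the table, 34 mm long (its x axis, point at +x), 30 mm wide at the blunt end (its y axis), 27 mm at the middle, 23 mm at the shoulders 9 mm past it; 11 mm thick at the blunt end, 7 mm at the point; 22 g. The point given is its middle, 5 mm above its level underside; z is up. Best gripped across its width.
- king_b_center (a point): The other king piece, the same in every way; the point is its middle, 5 mm above its underside.
- bell_center (a point): The bronze bell weight, shaped like a temple bell with a small loop on top: 71 mm high with the loop, foot 52 mm across, body 47 mm across low down and 45 mm half-way up, shoulder at 45 mm height, 0.2 to 0.4 kg. The point is on its axis, half-way up, 35 mm above its foot; z is up. It starts upright on the bare table.
- tray: The round red lacquered tray, fixed: 250 mm across over its rim, rim 15 mm high above the table, 5 mm thick. Origin: centre of its underside, on the table; the flat inner floor is 6 mm above that and about 215 mm across. The sake bottle stands on it, about 70 mm from its centre and roughly along the tray's +x axis; the half away from the bottle is free for the cups.
- bottle_center (a point): The stoneware sake bottle standing on the tray: 130 mm high, 68 mm across, narrow neck, 0.35 kg, loose. The point is its centre, 65 mm above its foot; z is up. It stays where it is; it is the tallest thing near the work.
- case_bay (a point): Floor centre of the empty bay of the open horn piece case (dark brown shallow box, fixed, 215 by 125 mm, 30 mm high, walls 5 mm, lid off). Axes are the case's: x along its length, y across. The bay is 136 mm (x) by 115 mm (y), its floor 5 mm above the table, its walls 25 mm above the floor. The rest of the case, toward +x, is full of other pieces standing in rows, about as high as the walls.
- pad_top (a point): Middle of the top face of the pad of game-record sheets: white ruled paper with a dark bound edge, 128 by 182 mm (its x and y axes), 10 mm thick, lying fixed on the table; the point is 10 mm above the table.
There are look-alikes about, which are no part of the job. What is shaped like the part that bears cup_b_center but orange or purple is not meant. What is shaped like the part that bears king_b_center but orange is not meant.

How it is judged:
At the end, for the whole second after the job is handed in: Cups upright (0.15 rad) on the tray's floor, bottle upright there too; kings flat (0.2 rad, either face up) on the bay's floor, middles inside the bay; bell upright (0.15 rad) on the pad, its axis within 20 mm of the pad's middle; all at rest (horizontal distance between each of cup_a_center, cup_b_center and tray below 0.095 m and z of cup_a_center in the frame of tray between 0.025 and 0.034 m and angle between each of cup_a_center, cup_b_center, bell_center, bottle_center's own z axis and vertical below 0.15 rad and z of cup_b_center in the frame of tray between 0.025 and 0.034 m and x of king_a_center in the frame of case_bay between -0.068 and 0.068 m and y of king_a_center in the frame of case_bay between -0.0575 and 0.0575 m and z of king_a_center in the frame of case_bay between 0 and 0.014 m and (angle between king_a_center's own z axis and vertical below 0.2 rad or angle between king_a_center's own z axis and vertical above 2.94 rad) and x of king_b_center in the frame of case_bay between -0.068 and 0.068 m and y of king_b_center in the frame of case_bay between -0.0575 and 0.0575 m and z of king_b_center in the frame of case_bay between 0 and 0.014 m and (angle between king_b_center's own z axis and vertical below 0.2 rad or angle between king_b_center's own z axis and vertical above 2.94 rad) and horizontal distance between bell_center and pad_top below 0.02 m and z of bell_center in the frame of pad_top between 0.031 and 0.039 m and horizontal distance between bottle_center and tray below 0.1 m and linear speed of each of cup_a, cup_b, king_a, king_b, bell, bottle below 0.02 m/s); the robot touches nothing.
It fails at once if the sake bottle is knocked over (angle between bottle_center's own z axis and vertical above 0.6 rad).
It fails at once if a cup is dropped onto the tray (it comes within 30 mm of the tray's floor faster than 0.6 m/s) (linear speed of cup_a above 0.6 m/s and horizontal distance between cup_a_center and tray below 0.11 m and z of cup_a_center in the frame of tray between 0.015 and 0.059 m).
It fails at once if a cup is dropped onto the tray (it comes within 30 mm of the tray's floor faster than 0.6 m/s) (linear speed of cup_b above 0.6 m/s and horizontal distance between cup_b_center and tray below 0.11 m and z of cup_b_center in the frame of tray between 0.015 and 0.059 m).
It also fails if it takes over 139 s, if anything falls off the work surface, if the arm or the gripper's body presses on something with over 40 N, if the wrist force passes 120 N, or if a joint passes its speed limit or range.

## Working session

There is one attempt and no reset: what is moved stays moved. The work goes in short steps, Python scripts to look and compute and a tool call to move; the robot and the scene stay as the last step left them, time stands still between calls to the robot, and variables do not carry over. Pictures are saved under pics/ and viewed, and the job is handed in when it is done.

Besides the shell and the picture viewer there is one more tool, called as name(argument=value, ...) on one line, values as JSON. apply_moves: Moves the arm, as the interface text tells. Shifts and turns lie within -1 to 1; 1 stands for 12 cm of shift or 120 degrees of turn. Its arguments: {"type":"object","properties":{"dp":{"type":"array"},"twist":{"type":"array"},"jaw":{"type":"array"},"grip_force":{"type":"number"}},"required":["dp","twist","jaw"]}

```bash
mkdir -p pics; ls; python3 - <<'E'
from bench import r
import cv2,numpy as np
o=r.get_obs();print({k:np.round(v,3) for k,v in o.items()})
for n in("top","scene"):
    f=r.grab_frame(n);cv2.imwrite(f'pics/{n}0.png',cv2.resize(f['color'][:,:,::-1],(800,600),interpolation=cv2.INTER_CUBIC))
    np.savez(f'{n}0.npz',**f)
    print(n,f['intrinsics'],f['R'],f['t'])
E
```

```text
pics
{'clock': np.float64(0.0), 'joints': array([-1.281,  0.478,  0.022,  1.556, -0.012,  1.109, -0.083]), 'qvel': array([-0.001,  0.002,  0.001,  0.   , -0.   , -0.001, -0.   ]), 'tau': array([-1.0000e-03, -5.9645e+01,  1.6080e+00, -2.8119e+01,  1.3000e-02,
        1.0000e-02,  0.0000e+00]), 'tcp_pos': array([0.261, 0.622, 0.404]), 'orientation': array([ 2.616e+00,  1.738e+00, -2.000e-03]), 'contact_force': array([-0.469,  0.234, -0.496]), 'moment': array([-0.017, -0.037, -0.018]), 'grip_width': np.float64(0.085)}
top [[510.79922557   0.         277.42203232]
 [  0.         510.79922557 209.51053573]
 [  0.           0.           1.        ]] [[-2.02005115e-03 -9.99959989e-01  8.71430755e-03]
 [-9.89305201e-01  7.27420755e-04 -1.45858458e-01]
 [ 1.45846283e-01 -8.91575133e-03 -9.89267088e-01]] [0.00483002 0.52086344 1.19490619]
scene [[410.16694743   0.         280.60702852]
 [  0.         410.16694743 215.73140215]
 [  0.           0.           1.        ]] [[ 0.22113349  0.97521761  0.0071124 ]
 [ 0.67583253 -0.14798104 -0.72204709]
 [-0.70310054  0.16447558 -0.69180735]] [-0.1206676  -0.28617262  1.51746548]
```

View pics/top0.png

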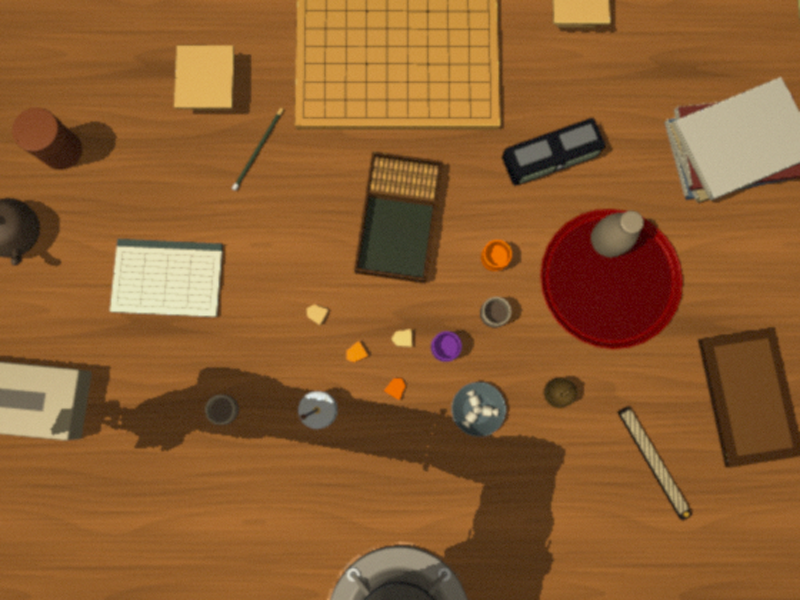

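View pics/scene0.png

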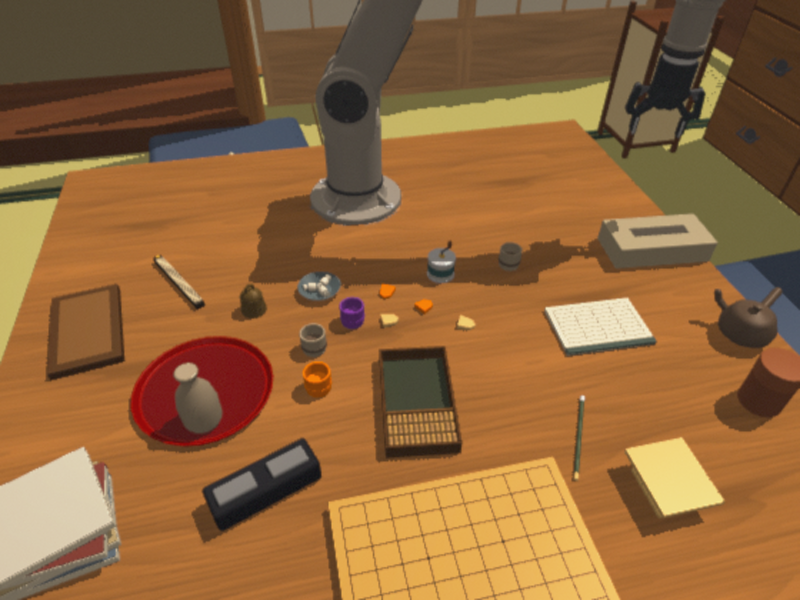

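The top view (800x600 pixels) shows these candidates:
- **Cups:** grey at (497,311) and (220,409). Orange (497,255) and purple (447,346) are decoys.
- **Kings:** pale at (317,314) and (403,338). Orange (357,351) and (396,388) are decoys.
- **Bell:** bronze at (561,391). The music box at (318,410) and the dish at (480,408) are bystanders.
- **Goals:** tray (612,278) with its bottle (615,235), bay (398,236), pad (166,278).

Next I'll measure these and check them in close crops.

```bash
cat > h.py <<'E'
import numpy as np,cv2
def world(f):
    K=f['intrinsics'];z=f['z_map'];h,w=z.shape
    u,v=np.meshgrid(np.arange(w),np.arange(h))
    c=np.stack([(u-K[0,2])/K[0,0]*z,(v-K[1,2])/K[1,1]*z,z],-1)
    X=(c-f['t'])@f['R']; X[z==0]=np.nan
    return X
def proj(f,X):
    c=f['R']@np.array(X)+f['t'];p=f['intrinsics']@c;return p[:2]/p[2]
def ray(f,u,v,zp):
    d=f['R'].T@np.linalg.inv(f['intrinsics'])@np.array([u,v,1.]);o=-f['R'].T@f['t']
    return o+d*(zp-o[2])/d[2]
E
python3 - <<'E'
from h import *
F={n:dict(np.load(n+'0.npz')) for n in('top','scene')}
W={n:world(F[n]) for n in F}
s=0.7
P=dict(cupR=(497,311),cupL=(220,409),kL=(317,314),kR=(403,338),bell=(561,391),bottle=(615,235),tray=(600,310),bay=(398,236),pad=(166,278),orc=(497,255),purp=(447,346),music=(318,410),dish=(480,408),ok1=(357,351),ok2=(396,388))
tab=[W['top'][int(y*s),int(x*s),2] for x,y in((450,300),(270,350),(650,400),(300,230))];print('table',np.round(tab,4))
for k,(x,y) in P.items():
    c=W['top'][int(y*s),int(x*s)]
    out=[]
    for n in W:
        X=W[n]; d=np.hypot(X[...,0]-c[0],X[...,1]-c[1]);m=(d<.045)&(X[...,2]>0.004)
        q=X[m]
        if len(q)==0: continue
        zt=np.percentile(q[:,2],98);t=q[q[:,2]>zt-.006]
        out.append((n,np.round((q[:,:2].min(0)+q[:,:2].max(0))/2,3).tolist(),np.round(np.ptp(q[:,:2],axis=0),3).tolist(),round(zt,4),'topmid',np.round((t[:,:2].min(0)+t[:,:2].max(0))/2,3).tolist(),len(q)))
    print(k,np.round(c,3));[print('   ',*o) for o in out]
T=F['top']['color'][:,:,::-1]
a=[cv2.resize(T[180:300,130:290],(800,600),interpolation=cv2.INTER_CUBIC),cv2.resize(T[170:300,270:430],(800,650),interpolation=cv2.INTER_CUBIC)]
cv2.imwrite('pics/c1.png',a[0]);cv2.imwrite('pics/c2.png',a[1][:600])
E
```

```text
table [ 0.0016 -0.0001  0.0011 -0.0017]
cupR [ 0.505 -0.167  0.018]
    top [0.505, -0.167] [0.08, 0.087] 0.0494 topmid [0.5, -0.164] 404
    scene [0.5, -0.162] [0.057, 0.055] 0.0473 topmid [0.501, -0.163] 361
cupL [0.339 0.299 0.021]
    top [0.339, 0.298] [0.086, 0.087] 0.0495 topmid [0.339, 0.294] 461
    scene [0.341, 0.293] [0.054, 0.06] 0.0478 topmid [0.34, 0.295] 272
kL [0.502 0.143 0.009]
    top [0.501, 0.142] [0.087, 0.087] 0.0158 topmid [0.499, 0.14] 209
    scene [0.499, 0.134] [0.042, 0.056] 0.013 topmid [0.502, 0.141] 87
kR [ 0.459 -0.007  0.016]
    top [0.46, -0.007] [0.084, 0.088] 0.0136 topmid [0.466, -0.015] 207
    scene [0.462, -0.014] [0.031, 0.051] 0.0132 topmid [0.462, -0.006] 82
bell [ 0.368 -0.264  0.053]
    top [0.367, -0.265] [0.087, 0.086] 0.0685 topmid [0.365, -0.272] 439
    scene [0.374, -0.272] [0.042, 0.05] 0.0669 topmid [0.368, -0.272] 329
bottle [ 0.62  -0.352  0.096]
    top [0.62, -0.352] [0.088, 0.087] 0.138 topmid [0.631, -0.367] 1290
    scene [0.62, -0.351] [0.089, 0.086] 0.1372 topmid [0.633, -0.369] 1162
tray [ 0.507 -0.35   0.003]
    to
[... 790 characters left out ...]
48 topmid [0.444, -0.078] 329
music [0.336 0.133 0.064]
    top [0.337, 0.132] [0.084, 0.085] 0.0756 topmid [0.326, 0.155] 596
    scene [0.34, 0.128] [0.064, 0.076] 0.072 topmid [0.332, 0.147] 415
dish [ 0.34  -0.136  0.019]
    top [0.34, -0.136] [0.088, 0.087] 0.0238 topmid [0.339, -0.135] 941
    scene [0.34, -0.135] [0.088, 0.086] 0.0225 topmid [0.34, -0.137] 401
ok1 [0.438 0.074 0.005]
    top [0.438, 0.074] [0.088, 0.083] 0.0146 topmid [0.435, 0.072] 217
    scene [0.437, 0.07] [0.054, 0.041] 0.0125 topmid [0.44, 0.071] 78
ok2 [0.374 0.005 0.011]
    top [0.376, 0.004] [0.085, 0.085] 0.0146 topmid [0.371, 0.008] 221
    scene [0.385, 0.0] [0.054, 0.049] 0.0129 topmid [0.375, 0.009] 79
```

View pics/c1.png

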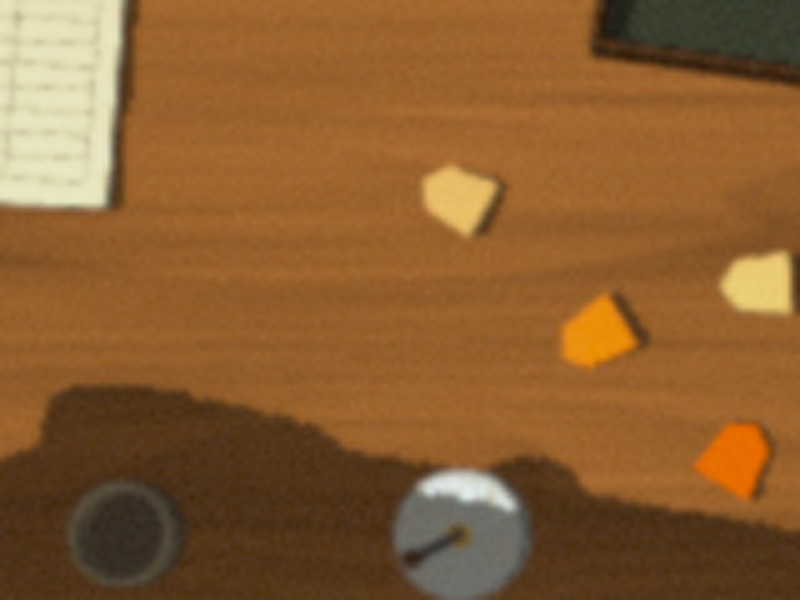

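View pics/c2.png

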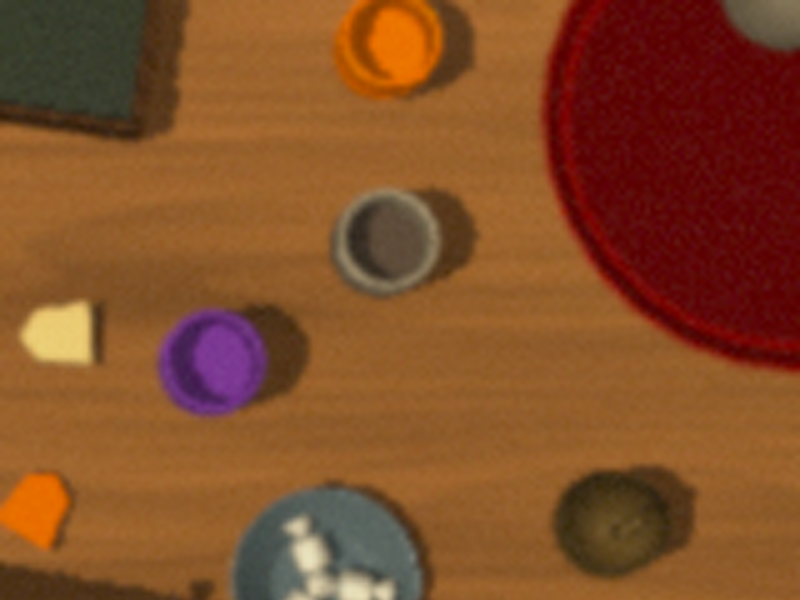

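```bash
python3 - <<'E'
from h import *
F={n:dict(np.load(n+'0.npz')) for n in('top','scene')}
W={n:world(F[n]) for n in F}
def comp(m,p):
    n,l,s,c=cv2.connectedComponentsWithStats(m.astype(np.uint8));u,v=int(round(p[0])),int(round(p[1]))
    return l==l[v,u] if m[v,u] else None
for nm,c in dict(kL=(.501,.1405),kR=(.461,-.0065)).items():
  for n in F:
    f=F[n];hsv=cv2.cvtColor(f['color'],cv2.COLOR_RGB2HSV).astype(int);p=proj(f,[*c,.009])
    u,v=map(int,np.round(p));h0=hsv[v,u]
    col=f['color'].astype(int);d=np.abs(col-col[v,u]).sum(-1)
    m=comp((d<90),(u,v))
    cs,_=cv2.findContours(m.astype(np.uint8),cv2.RETR_EXTERNAL,cv2.CHAIN_APPROX_NONE);k=max(cs,key=len)[:,0]
    q=np.array([ray(f,a,b,.0095)[:2] for a,b in k])*1000
    M=cv2.moments(q.astype(np.float32).reshape(-1,1,2));cen=np.array([M['m10'],M['m01']])/M['m00']
    # symmetric axis & tip: try angles
    (rc,rs,ra)=cv2.minAreaRect(q.astype(np.float32))
    ap=cv2.approxPolyDP(q.astype(np.float32).reshape(-1,1,2),3.0,True)[:,0]
    print(nm,n,m.sum(),'area',M['m00'],'cen',cen.round(1),'rect',np.round(rc,1),np.round(rs,1),round(ra,1),'poly',ap.round(0).tolist())
# tray
for n in F:
    f=F[n];c=f['color'].astype(int);m=(c[...,0]>60)&(c[...,1]<40)&(c[...,2]<50)
    p=proj(f,[.507,-.35,.008]);m=comp(m,p)
    cs,_=cv2.findContours(m.astype(np.uint8),cv2.RETR_EXTERNAL,cv2.CHAIN_APPROX_NONE);k=max(cs,key=len)[:,0]
    q=np.array([ray(f,a,b,.015)[:2] for a,b in cv2.convexHull(k.reshape(-1,1,2))[:,0]])*1000
    print('tray',n,cv2.fitEllipse(q.astype(np.float32)))
    X=W[n]; mm=m&(X[...,2]<.02);print('  floor z',np.nanmedian(X[m&(np.hypot(X[...,0]-.56,X[...,1]+.36)<.08)&(X[...,2]<.03)][:,2]))
    # bay: dark green
    u,v=map(int,proj(f,[.638,.002,.005]));d=np.abs(c-c[v,u]).sum(-1)
    m=comp(cv2.morphologyEx((d<30).astype(np.uint8),cv2.MORPH_OPEN,np.ones((3,3))),(u,v));cs,_=cv2.findContours(m.astype(np.uint8),cv2.RETR_EXTERNAL,cv2.CHAIN_APPROX_NONE);k=max(cs,key=len)[:,0]
    q=np.array([ray(f,a,b,.005)[:2] for a,b in k])*1000;rr=cv2.minAreaRect(q.astype(np.float32));print('bay',n,rr)
    X=W[n];print('  z',np.nanmedian(X[m][:,2]))
    mc=(X[...,2]>.022)&(X[...,0]>.53)&(X[...,0]<.85)&(abs(X[...,1])<.13);q=X[mc][:,:2]*1000;print('case',cv2.minAreaRect(q.astype(np.float32)))
    u,v=map(int,proj(f,[.567,.403,.01]));m=comp(cv2.morphologyEx(((c.min(-1)>110)&(c.max(-1)-c.min(-1)<70)).astype(np.uint8),cv2.MORPH_CLOSE,np.ones((5,5))),(u,v));
    if m is not None:
        cs,_=cv2.findContours(m.astype(np.uint8),cv2.RETR_EXTERNAL,cv2.CHAIN_APPROX_NONE);k=max(cs,key=len)[:,0]
        q=np.array([ray(f,a,b,.01)[:2] for a,b in k])*1000;print('pad',n,cv2.minAreaRect(q.astype(np.float32)),np.nanmedian(X[m][:,2]))
# cups/bell: circle fit of rim
for nm,c in dict(cR=(.5005,-.1635),cL=(.3395,.2945),bell=(.367,-.272),bottle=(.632,-.368)).items():
  for n in F:
    X=W[n];d=np.hypot(X[...,0]-c[0],X[...,1]-c[1]);m=(d<.04)&(X[...,2]>.025);m=cv2.morphologyEx(m.astype(np.uint8),cv2.MORPH_OPEN,np.ones((2,2)))>0
    for lo,hi in((.040,.056),(.025,.04),(.055,.08),(.1,.15)):
        q=X[m&(X[...,2]>lo)&(X[...,2]<hi)][:,:2]
        if len(q)<8: continue
        A=np.c_[2*q,np.ones(len(q))];s=np.linalg.lstsq(A,(q**2).sum(1),rcond=None)[0];print(nm,n,lo,'fit',s[:2].round(4),'r',round(float(np.sqrt(s[2]+s[0]**2+s[1]**2)),4),cv2.minEnclosingCircle((q*1000).astype(np.float32)))
E
```

```text
kL top 122 area 631.5146137051051 cen [501.1 142.9] rect [502.2 144.1] [30.5 27.5] 61.0 poly [[517.0, 145.0], [509.0, 158.0], [497.0, 157.0], [484.0, 138.0], [507.0, 126.0]]
kL scene 66 area 602.8026483041467 cen [503.8 142.7] rect [503.9 143.9] [30.1 27.1] 60.2 poly [[486.0, 137.0], [509.0, 127.0], [518.0, 151.0], [507.0, 157.0], [498.0, 154.0]]
kR top 120 area 609.0956545859467 cen [458.5  -6. ] rect [459.5  -4.8] [29.5 24.6] 89.9 poly [[472.0, -17.0], [469.0, 3.0], [462.0, 10.0], [455.0, 10.0], [447.0, 3.0], [447.0, -19.0]]
kR scene 58 area 522.7244735342365 cen [460.8  -5.7] rect [461.4  -5.1] [32.  20.5] 77.6 poly [[448.0, -18.0], [469.0, -17.0], [473.0, -0.0], [470.0, 6.0], [463.0, 11.0], [453.0, 4.0]]
tray top ((562.7863159179688, -368.8226623535156), (244.5428009033203, 244.85963439941406), 128.05844116210938)
  floor z 0.006480911930948309
bay top ((637.1668701171875, -0.20195770263671875), (101.8079605102539, 128.65284729003906), 81.39599609375)
  z 0.0060765069140910925
case ((702.8667602539062, 0.4823760986328125), (256.2611999511719, 294.1116638183594), 89.96682739257812
[... 2314 characters left out ...]
5, -357.62054443359375), 26.629711151123047)
bottle top 0.055 fit [ 0.6305 -0.3672] r 0.0306 ((625.8916625976562, -364.72906494140625), 32.19586181640625)
bottle top 0.1 fit [ 0.6301 -0.3664] r 0.0134 ((630.203369140625, -366.2424011230469), 20.428382873535156)
bottle scene 0.04 fit [ 0.633  -0.3679] r 0.0329 ((639.595947265625, -364.8914794921875), 32.59587860107422)
bottle scene 0.025 fit [ 0.6326 -0.3681] r 0.0328 ((641.9205932617188, -364.4950256347656), 31.55446434020996)
bottle scene 0.055 fit [ 0.6332 -0.3677] r 0.031 ((636.55517578125, -366.26873779296875), 32.83264923095703)
bottle scene 0.1 fit [ 0.6359 -0.3669] r 0.0125 ((635.6048583984375, -367.2003479003906), 18.461761474609375)
```

```bash
cat > g.py <<'E'
import sys
from h import *
from bench import r
from scipy.spatial.transform import Rotation as Ro
# usage: g.py x y z yaw_deg [more x y z ...] : shifts in tool axes (units of 12cm) AFTER yaw turn
o=r.get_obs();R=Ro.from_rotvec(o['orientation']);p=np.array(o['tcp_pos']);M=R.as_matrix()
yaw=np.degrees(np.arctan2(M[1,0],M[0,0]))
print('t',round(float(o['clock']),1),'p',p.round(4),'yaw',yaw.round(2),'tilt',np.degrees(np.arccos(-M[2,2])).round(2),'F',np.round(o['contact_force'],1),'w',round(float(o['grip_width']),4),'j',np.round(o['joints'],2))
a=list(map(float,sys.argv[1:]))
if a:
    th=a[3];t=np.radians(th);T=np.array([[np.cos(t),np.sin(t),0],[np.sin(t),-np.cos(t),0],[0,0,-1]]).T
    tw=(R.inv()*Ro.from_matrix(T)).as_rotvec()/np.radians(120);print('twist units',tw.round(4))
    pts=[np.array(a[:3])]+[np.array(a[i:i+3]) for i in range(4,len(a),3)]
    for q in pts:
        d=T.T@(q-p)/.12;print(' ->',q,'units',d.round(3),'rows>=',round(np.linalg.norm(d)/.4167,1));p=q
E
python3 g.py 0.340 0.2935 0.32 90 0.340 0.2935 .187
```

```text
t 0.1 p [0.2614 0.6221 0.4038] yaw 67.21 tilt 0.09 F [-0.6 -0.1  0.6] w 0.0854 j [-1.28  0.48  0.02  1.56 -0.01  1.11 -0.08]
twist units [-1.000e-04  8.000e-04 -1.899e-01]
 -> [0.34   0.2935 0.32  ] units [-2.738  0.655  0.699] rows>= 7.0
 -> [0.34   0.2935 0.187 ] units [0.    0.    1.108] rows>= 2.7
```

apply_moves(dp=[[0,0,0],[0,0,0],[0,0,0]], twist=[[0,0,-0.064],[0,0,-0.064],[0,0,-0.064]], jaw=[0,0,0], grip_force=50)

```text
clock: 0.4
tcp_pos: [0.2609, 0.6217, 0.402]
orientation: [2.2, 2.239, -0.007]
contact_force: [-0.8, 0.7, -0.1]
grip_width: 0.0853
```

```bash
python3 g.py 0.340 0.2935 0.32 90 0.340 0.2935 .187
```

```text
t 0.4 p [0.2609 0.6217 0.402 ] yaw 91.01 tilt 0.3 F [-0.8  0.7 -0.1] w 0.0853 j [-1.22  0.48 -0.07  1.55  0.03  1.11  0.29]
twist units [-0.0006  0.0024  0.0084]
 -> [0.34   0.2935 0.32  ] units [-2.735  0.66   0.683] rows>= 6.9
 -> [0.34   0.2935 0.187 ] units [0.    0.    1.108] rows>= 2.7
```

apply_moves(dp=[[-0.34,0.082,0.085],[-0.34,0.082,0.085],[-0.34,0.082,0.085],[-0.34,0.082,0.085],[-0.34,0.082,0.085],[-0.34,0.082,0.085],[-0.34,0.082,0.085],[-0.34,0.082,0.085],[0,0,0]], twist=[[0,0,0.008],[0,0,0],[0,0,0],[0,0,0],[0,0,0],[0,0,0],[0,0,0],[0,0,0],[0,0,0]], jaw=[0,0,0,0,0,0,0,0,0])

```text
clock: 1.3
tcp_pos: [0.3414, 0.2826, 0.3144]
orientation: [2.213, 2.229, -0.016]
contact_force: [0.7, 0.8, 0.4]
grip_width: 0.0854
```

```bash
python3 g.py 0.340 0.2935 0.24 90 0.340 0.2935 .187
```

```text
t 1.3 p [0.3414 0.2826 0.3144] yaw 90.4 tilt 0.6 F [0.7 0.8 0.4] w 0.0854 j [-0.84  0.22  0.01  2.17 -0.    0.76  0.75]
twist units [-0.0032  0.0038  0.0033]
 -> [0.34   0.2935 0.24  ] units [ 0.091 -0.012  0.62 ] rows>= 1.5
 -> [0.34   0.2935 0.187 ] units [0.    0.    0.442] rows>= 1.1
```

apply_moves(dp=[[0.09,-0.012,0.1],[0,0,0.25],[0,0,0.25],[0,0,0],[0,0,0]], twist=[[-0.003,0.004,0.003],[0,0,0],[0,0,0],[0,0,0],[0,0,0]], jaw=[0,0,0,0,0])

```text
clock: 1.8
tcp_pos: [0.3406, 0.2941, 0.2416]
orientation: [-2.224, -2.217, -0.005]
contact_force: [0.4, 0.3, 0.2]
grip_width: 0.0854
```

```bash
python3 g.py 0.340 0.2935 0.187 90;  python3 - <<'E'
from bench import r
import cv2
f=r.grab_frame('scene');cv2.imwrite('pics/s1.png',cv2.resize(f['color'][100:260,260:480,::-1],(800,582)))
E
```

```text
t 1.8 p [0.3406 0.2941 0.2416] yaw 89.82 tilt 0.18 F [0.4 0.3 0.2] w 0.0854 j [-0.85  0.36 -0.    2.21 -0.    0.56  0.72]
twist units [ 0.0005 -0.0014 -0.0015]
 -> [0.34   0.2935 0.187 ] units [-0.005 -0.005  0.455] rows>= 1.1
```

View pics/s1.png

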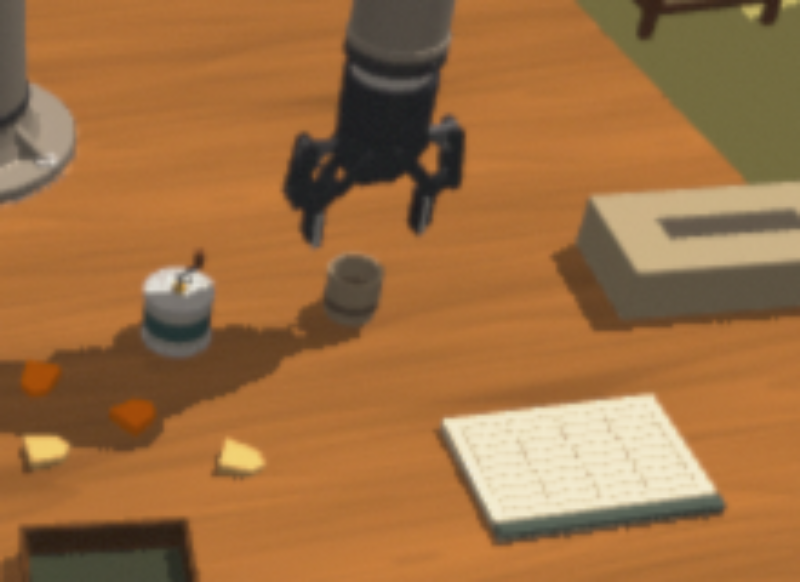

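The gripper straddles the grey cup at crop pixel (353,288).

apply_moves(dp=[[-0.005,-0.005,0.15],[0,0,0.15],[0,0,0.14],[0,0,0],[0,0,0],[0,0,0],[0,0,0],[0,0,0],[0,0,0],[0,0,0]], twist=[[0,0,0],[0,0,0],[0,0,0],[0,0,0],[0,0,0],[0,0,0],[0,0,0],[0,0,0],[0,0,0],[0,0,0]], jaw=[0,0,0,0,200,200,200,200,200,200], grip_force=40)

```text
clock: 2.85
tcp_pos: [0.3435, 0.2981, 0.1985]
orientation: [-2.223, -2.216, -0.034]
contact_force: [1.3, -0.3, -1.9]
grip_width: 0.0462
```

```bash
python3 g.py 0.340 0.2935 0.29 90 .525 -.425 .29 .525 -.425 .198
```

```text
t 2.9 p [0.3435 0.2981 0.1985] yaw 89.84 tilt 1.24 F [ 1.3 -0.3 -1.9] w 0.0462 j [-0.85  0.45 -0.    2.23  0.    0.44  0.71]
twist units [ 0.0064 -0.0081 -0.0014]
 -> [0.34   0.2935 0.29  ] units [-0.039 -0.029 -0.763] rows>= 1.8
 -> [ 0.525 -0.425  0.29 ] units [-5.988  1.542  0.   ] rows>= 14.8
 -> [ 0.525 -0.425  0.198] units [0.    0.    0.767] rows>= 1.8
```

apply_moves(dp=[[0,0,-0.1],[0,0,-0.2],[0,0,-0.25],[0,0,-0.25],[0,0,0]], twist=[[0,0,0],[0,0,0],[0,0,0],[0,0,0],[0,0,0]], jaw=[200,200,200,200,200])

```text
clock: 3.35
tcp_pos: [0.3417, 0.296, 0.2999]
orientation: [-2.223, -2.217, -0.03]
contact_force: [0.1, -0.2, -0.3]
grip_width: 0.0468
```

```bash
python3 g.py .525 -.425 .29 90 .525 -.425 .2055;  python3 - <<'E'
from bench import r
import cv2
f=r.grab_frame('scene');cv2.imwrite('pics/s2.png',cv2.resize(f['color'][50:260,260:480,::-1],(629,600)))
E
```

```text
t 3.4 p [0.3417 0.296  0.2999] yaw 89.85 tilt 1.1 F [ 0.1 -0.2 -0.3] w 0.0468 j [-0.85  0.25  0.    2.18 -0.    0.69  0.72]
twist units [ 0.0055 -0.0073 -0.0013]
 -> [ 0.525 -0.425  0.29 ] units [-6.009  1.527  0.082] rows>= 14.9
 -> [ 0.525  -0.425   0.2055] units [0.    0.    0.704] rows>= 1.7
```

View pics/s2.png

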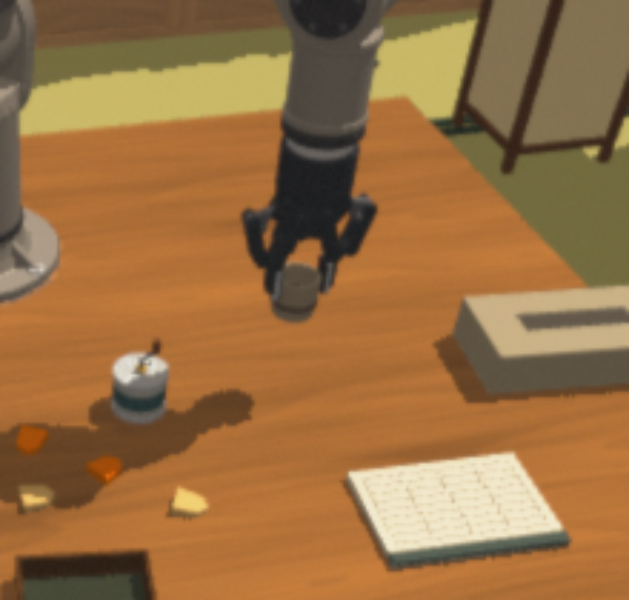

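Cup is held and level. Moving to the tray along an outward-bowed path.

apply_moves(dp=[[-0.2,0.18,0],[-0.3,0.19,0],[-0.3,0.19,0],[-0.3,0.19,0],[-0.3,0.19,0],[-0.3,0.19,0],[-0.35,0.03,0],[-0.35,0.03,0],[-0.35,0.03,0],[-0.35,0.03,0],[-0.35,0.03,0],[-0.35,0.03,0],[-0.35,0.03,0],[-0.35,0.03,0],[-0.35,0.03,0],[-0.35,0.03,0],[-0.3,0.03,0],[-0.2,0,0],[0,0,0]], twist=[[0.005,-0.007,0],[0,0,0],[0,0,0],[0,0,0],[0,0,0],[0,0,0],[0,0,0],[0,0,0],[0,0,0],[0,0,0],[0,0,0],[0,0,0],[0,0,0],[0,0,0],[0,0,0],[0,0,0],[0,0,0],[0,0,0],[0,0,0]], jaw=[200,200,200,200,200,200,200,200,200,200,200,200,200,200,200,200,200,200,200])

```text
clock: 5.3
tcp_pos: [0.5177, -0.4132, 0.2806]
orientation: [-2.198, -2.215, 0.03]
contact_force: [0.0, -0.6, -0.5]
grip_width: 0.0464
```

```bash
python3 g.py .525 -.425 .25 90 .525 -.425 .2055
```

```text
t 5.3 p [ 0.5177 -0.4132  0.2806] yaw 90.43 tilt 1.64 F [ 0.  -0.6 -0.5] w 0.0464 j [ 0.41  0.6   0.23  1.69 -0.15  0.89  2.28]
twist units [-0.0136 -0.0005  0.0036]
 -> [ 0.525 -0.425  0.25 ] units [-0.098  0.061  0.255] rows>= 0.7
 -> [ 0.525  -0.425   0.2055] units [0.    0.    0.371] rows>= 0.9
```

apply_moves(dp=[[-0.1,0.06,0],[0,0,0.13],[0,0,0.12],[0,0,0]], twist=[[-0.0136,0,0.0036],[0,0,0],[0,0,0],[0,0,0]], jaw=[200,200,200,200])

```text
clock: 5.7
tcp_pos: [0.5255, -0.4226, 0.2444]
orientation: [-2.216, -2.219, -0.005]
contact_force: [0.2, 0.2, -0.3]
grip_width: 0.0465
```

```bash
python3 g.py .525 -.425 .2055 90; python3 - <<'E'
from bench import r
import cv2
f=r.grab_frame('scene');cv2.imwrite('pics/s3.png',cv2.resize(f['color'][160:320,80:260,::-1],(675,600)))
E
```

```text
t 5.7 p [ 0.5255 -0.4226  0.2444] yaw 90.09 tilt 0.36 F [ 0.2  0.2 -0.3] w 0.0465 j [ 0.44  0.66  0.21  1.69 -0.18  0.82  2.3 ]
twist units [-0.0007 -0.0029  0.0007]
 -> [ 0.525  -0.425   0.2055] units [-0.02  -0.004  0.324] rows>= 0.8
```

View pics/s3.png

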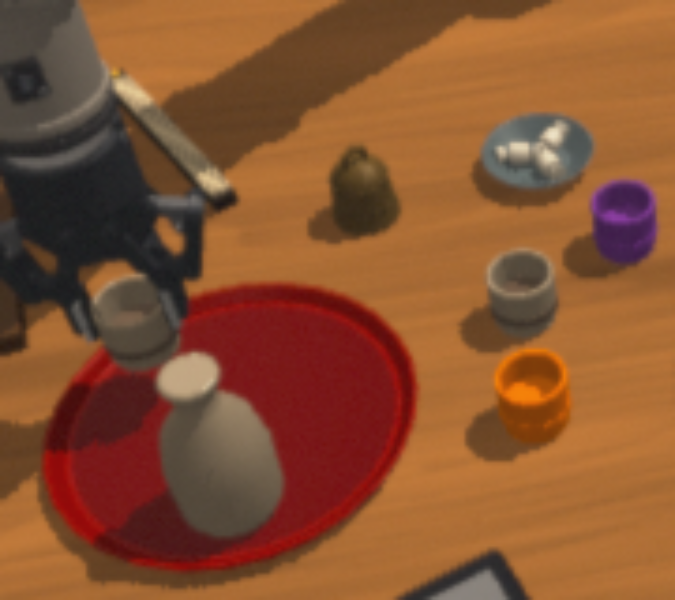

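Cup sits at crop pixel (138,318), over the tray and behind the bottle from this view. The bottle is clear, so I'm lowering slowly.

apply_moves(dp=[[-0.02,0,0.08],[0,0,0.08],[0,0,0.06],[0,0,0.04],[0,0,0.03],[0,0,0.02],[0,0,0]], twist=[[0,0,0],[0,0,0],[0,0,0],[0,0,0],[0,0,0],[0,0,0],[0,0,0]], jaw=[200,200,200,200,200,200,200])

```text
clock: 6.45
tcp_pos: [0.5267, -0.423, 0.2051]
orientation: [-2.213, -2.223, -0.007]
contact_force: [0.1, 0.3, -0.8]
grip_width: 0.0465
```

```bash
python3 g.py .525 -.425 .2045 90
```

```text
t 6.5 p [ 0.5267 -0.423   0.2051] yaw 90.27 tilt 0.38 F [ 0.1  0.3 -0.8] w 0.0465 j [ 0.45  0.71  0.2   1.7  -0.19  0.76  2.32]
twist units [-0.0002 -0.0031  0.0022]
 -> [ 0.525  -0.425   0.2045] units [-0.017 -0.014  0.005] rows>= 0.1
```

apply_moves(dp=[[0,0,0.01],[0,0,0.01],[0,0,0]], twist=[[0,0,0],[0,0,0],[0,0,0]], jaw=[200,200,200])

```text
clock: 6.75
tcp_pos: [0.5269, -0.4233, 0.2034]
orientation: [-2.214, -2.224, -0.007]
contact_force: [0.5, -0.4, -0.1]
grip_width: 0.0468
```

apply_moves(dp=[[0,0,0.015],[0,0,0.015],[0,0,0]], twist=[[0,0,0],[0,0,0],[0,0,0]], jaw=[200,200,200])

```text
clock: 7.05
tcp_pos: [0.527, -0.4238, 0.2038]
orientation: [-2.215, -2.224, -0.009]
contact_force: [0.5, -0.9, -0.6]
grip_width: 0.0463
```

apply_moves(dp=[[0,0,0.03],[0,0,0.03]], twist=[[0,0,0],[0,0,0]], jaw=[200,200])

```text
clock: 7.25
tcp_pos: [0.5272, -0.4246, 0.2028]
orientation: [-2.216, -2.223, -0.012]
contact_force: [-11.4, 9.8, 37.8]
grip_width: 0.0463
```

```bash
python3 g.py;python3 - <<'E'
from bench import r
import cv2
f=r.grab_frame('scene');cv2.imwrite('pics/s4.png',cv2.resize(f['color'][160:320,80:260,::-1],(675,600)))
E
```

```text
t 7.2 p [ 0.5272 -0.4246  0.2028] yaw 90.18 tilt 0.45 F [-11.4   9.8  37.8] w 0.0463 j [ 0.45  0.71  0.2   1.69 -0.2   0.76  2.32]
```

View pics/s4.png

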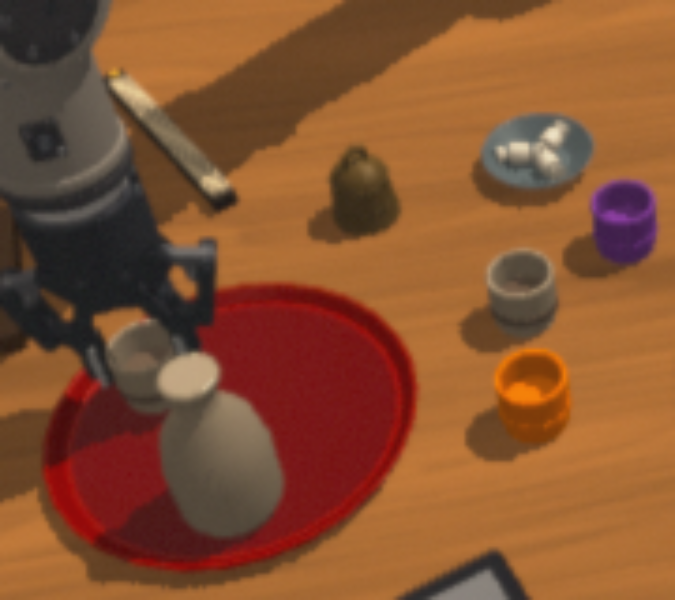

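The cup touches the tray floor (Fz jumped to about 38 N). Backing off slightly, then releasing.

apply_moves(dp=[[0,0,-0.01],[0,0,0],[0,0,0],[0,0,0],[0,0,-0.1],[0,0,-0.25],[0,0,-0.3],[0,0,-0.3],[0,0,0]], twist=[[0,0,0],[0,0,0],[0,0,0],[0,0,0],[0,0,0],[0,0,0],[0,0,0],[0,0,0],[0,0,0]], jaw=[200,50,50,50,50,50,50,0,0])

```text
clock: 8.2
tcp_pos: [0.5267, -0.4256, 0.3228]
orientation: [-2.215, -2.222, -0.01]
contact_force: [0.8, 0.4, -0.2]
grip_width: 0.0855
```

```bash
python3 g.py .5015 -.1635 .26 90 .5015 -.1635 .185;python3 - <<'E'
from bench import r
import cv2
f=r.grab_frame('scene');cv2.imwrite('pics/s5.png',cv2.resize(f['color'][160:320,80:260,::-1],(675,600)))
E
```

```text
t 8.2 p [ 0.5267 -0.4256  0.3228] yaw 90.16 tilt 0.45 F [ 0.8  0.4 -0.2] w 0.0855 j [ 0.43  0.57  0.23  1.63 -0.16  0.96  2.29]
twist units [ 0.0008 -0.0036  0.0013]
 -> [ 0.5015 -0.1635  0.26  ] units [ 2.184 -0.21   0.523] rows>= 5.4
 -> [ 0.5015 -0.1635  0.185 ] units [0.    0.    0.625] rows>= 1.5
```

View pics/s5.png

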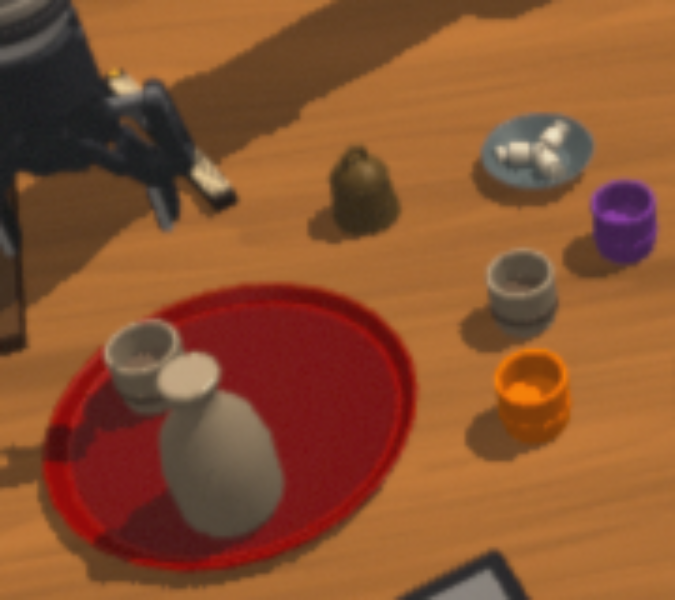

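First cup stands upright on the tray at crop pixel (143,365), and the bottle hasn't moved. Next is the second cup.

apply_moves(dp=[[0.25,-0.035,0],[0.35,-0.035,0],[0.35,-0.035,0.08],[0.35,-0.035,0.1],[0.35,-0.03,0.1],[0.3,-0.03,0.1],[0.12,0,0.08],[0,0,0]], twist=[[0,0,0],[0,0,0],[0,0,0],[0,0,0],[0,0,0],[0,0,0],[0,0,0],[0,0,0]], jaw=[0,0,0,0,0,0,0,0])

```text
clock: 9.05
tcp_pos: [0.4974, -0.1682, 0.2614]
orientation: [-2.212, -2.214, -0.001]
contact_force: [-0.2, -1.1, 0.5]
grip_width: 0.0854
```

```bash
python3 g.py .5015 -.1635 .23 90 .5015 -.1635 .185
```

```text
t 9.1 p [ 0.4974 -0.1682  0.2614] yaw 90.04 tilt 0.67 F [-0.2 -1.1  0.5] w 0.0854 j [ 0.06  0.43  0.18  2.04 -0.13  0.69  1.9 ]
twist units [-0.0037 -0.0042  0.0004]
 -> [ 0.5015 -0.1635  0.23  ] units [0.039 0.034 0.262] rows>= 0.6
 -> [ 0.5015 -0.1635  0.185 ] units [0.    0.    0.375] rows>= 0.9
```

apply_moves(dp=[[0.04,0.034,0.05],[0,0,0.15],[0,0,0.15],[0,0,0.15],[0,0,0.11],[0,0,0]], twist=[[-0.004,-0.004,0],[0,0,0],[0,0,0],[0,0,0],[0,0,0],[0,0,0]], jaw=[0,0,0,0,0,0])

```text
clock: 9.65
tcp_pos: [0.5049, -0.1723, 0.1862]
orientation: [2.224, 2.202, 0.001]
contact_force: [-0.5, 0.2, 0.5]
grip_width: 0.085
```

```bash
python3 g.py .5015 -.1635 .185 90; python3 - <<'E'
from bench import r
import cv2
f=r.grab_frame('scene');cv2.imwrite('pics/s6.png',cv2.resize(f['color'][160:320,140:320,::-1],(675,600)))
E
```

```text
t 9.7 p [ 0.5049 -0.1723  0.1862] yaw 89.42 tilt 0.68 F [-0.5  0.2  0.5] w 0.085 j [ 0.08  0.57  0.16  2.06 -0.16  0.52  1.92]
twist units [ 0.0041  0.0038 -0.0048]
 -> [ 0.5015 -0.1635  0.185 ] units [ 0.073 -0.028  0.01 ] rows>= 0.2
```

View pics/s6.png

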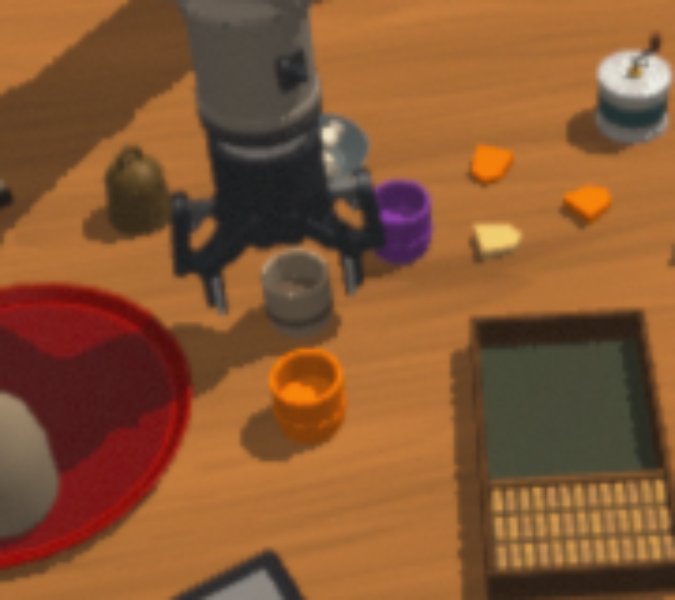

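The fingers straddle the grey cup at crop pixel (297,290), about 9 mm off in y. Correcting, then gripping.

apply_moves(dp=[[0.073,-0.028,0],[0,0,0],[0,0,0],[0,0,0],[0,0,0],[0,0,0],[0,0,0],[0,0,0]], twist=[[0.004,0.004,-0.005],[0,0,0],[0,0,0],[0,0,0],[0,0,0],[0,0,0],[0,0,0],[0,0,0]], jaw=[0,0,200,200,200,200,200,200])

```text
clock: 10.5
tcp_pos: [0.503, -0.1639, 0.1904]
orientation: [2.218, 2.218, 0.006]
contact_force: [0.6, -0.4, -0.5]
grip_width: 0.0479
```

```bash
python3 g.py .525 -.315 .26 90 .525 -.315 .2
```

```text
t 10.5 p [ 0.503  -0.1639  0.1904] yaw 90.02 tilt 0.37 F [ 0.6 -0.4 -0.5] w 0.0479 j [ 0.08  0.55  0.15  2.06 -0.16  0.53  1.92]
twist units [0.003  0.0003 0.0002]
 -> [ 0.525 -0.315  0.26 ] units [-1.259  0.183 -0.58 ] rows>= 3.4
 -> [ 0.525 -0.315  0.2  ] units [0.  0.  0.5] rows>= 1.2
```

apply_moves(dp=[[0,0,-0.15],[0,0,-0.25],[0,0,-0.2],[-0.3,0.045,0],[-0.33,0.045,0],[-0.33,0.045,0],[-0.22,0.045,0],[0,0,0]], twist=[[0.003,0,0],[0,0,0],[0,0,0],[0,0,0],[0,0,0],[0,0,0],[0,0,0],[0,0,0]], jaw=[200,200,200,200,200,200,200,200])

```text
clock: 11.3
tcp_pos: [0.5256, -0.3085, 0.2641]
orientation: [-2.214, -2.227, 0.003]
contact_force: [-0.1, -0.3, -0.4]
grip_width: 0.0477
```

```bash
python3 g.py .525 -.315 .22 90 .525 -.315 .1965; python3 - <<'E'
from bench import r
import cv2
f=r.grab_frame('scene');cv2.imwrite('pics/s7.png',cv2.resize(f['color'][160:320,80:260,::-1],(675,600)))
E
```

```text
t 11.3 p [ 0.5256 -0.3085  0.2641] yaw 90.35 tilt 0.13 F [-0.1 -0.3 -0.4] w 0.0477 j [ 0.28  0.54  0.2   1.84 -0.15  0.78  2.13]
twist units [-0.0011  0.0003  0.0029]
 -> [ 0.525 -0.315  0.22 ] units [-0.055 -0.005  0.367] rows>= 0.9
 -> [ 0.525  -0.315   0.1965] units [0.    0.    0.196] rows>= 0.5
```

View pics/s7.png

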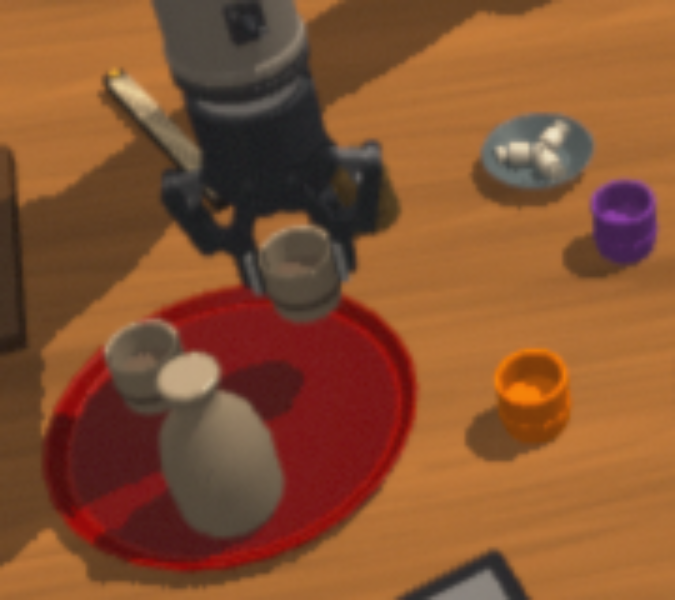

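apply_moves(dp=[[-0.055,0,0.1],[0,0,0.12],[0,0,0.1],[0,0,0.08],[0,0,0.06],[0,0,0.04],[0,0,0.03],[0,0,0.02],[0,0,0]], twist=[[0,0,0.003],[0,0,0],[0,0,0],[0,0,0],[0,0,0],[0,0,0],[0,0,0],[0,0,0],[0,0,0]], jaw=[200,200,200,200,200,200,200,200,200])

```text
clock: 12.25
tcp_pos: [0.5252, -0.3081, 0.1968]
orientation: [-2.207, -2.222, -0.001]
contact_force: [-0.3, 0.3, -0.0]
grip_width: 0.0479
```

```bash
python3 g.py .525 -.315 .1955 90
```

```text
t 12.2 p [ 0.5252 -0.3081  0.1968] yaw 90.37 tilt 0.58 F [-0.3  0.3 -0. ] w 0.0479 j [ 0.3   0.64  0.17  1.87 -0.17  0.66  2.16]
twist units [-0.0032 -0.0037  0.0031]
 -> [ 0.525  -0.315   0.1955] units [-0.057 -0.002  0.011] rows>= 0.1
```

apply_moves(dp=[[-0.02,0,0.01],[0,0,0.02],[0,0,0.02]], twist=[[-0.003,-0.003,0],[0,0,0],[0,0,0]], jaw=[200,200,200])

```text
clock: 12.55
tcp_pos: [0.5258, -0.3112, 0.1956]
orientation: [2.214, 2.228, 0.004]
contact_force: [-11.0, 6.8, 35.3]
grip_width: 0.048
```

apply_moves(dp=[[0,0,-0.01],[0,0,0],[0,0,0],[0,0,0],[0,0,-0.1],[0,0,-0.25],[0,0,-0.3],[0,0,-0.1],[0,0,0]], twist=[[0,0,0],[0,0,0],[0,0,0],[0,0,0],[0,0,0],[0,0,0],[0,0,0],[0,0,0],[0,0,0]], jaw=[200,50,50,50,50,50,50,0,0])

```text
clock: 13.45
tcp_pos: [0.5254, -0.3115, 0.2897]
orientation: [-2.214, -2.228, -0.002]
contact_force: [1.1, 0.1, -0.1]
grip_width: 0.0852
```

```bash
python3 g.py .367 -.2725 .29 90 .367 -.2725 .19;python3 - <<'E'
from bench import r
import cv2
f=r.grab_frame('scene');cv2.imwrite('pics/s8.png',cv2.resize(f['color'][160:320,80:260,::-1],(675,600)))
E
```

```text
t 13.4 p [ 0.5254 -0.3115  0.2897] yaw 90.35 tilt 0.08 F [ 1.1  0.1 -0.1] w 0.0852 j [ 0.28  0.51  0.21  1.83 -0.14  0.82  2.13]
twist units [ 0.0003 -0.0006  0.0029]
 -> [ 0.367  -0.2725  0.29  ] units [ 0.325 -1.32  -0.002] rows>= 3.3
 -> [ 0.367  -0.2725  0.19  ] units [0.    0.    0.833] rows>= 2.0
```

View pics/s8.png

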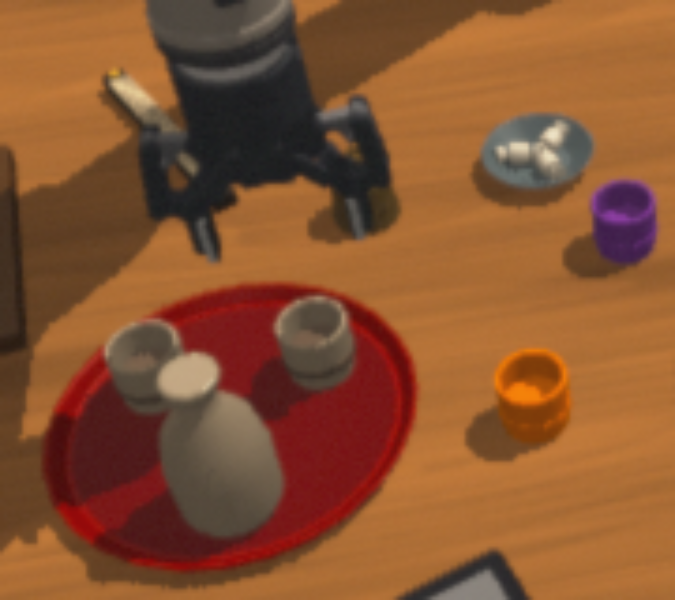

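Both cups stand on the tray at crop pixels (143,365) and (315,342). Next is the bell.

apply_moves(dp=[[0.08,-0.3,0],[0.08,-0.33,0],[0.08,-0.33,0],[0.06,-0.28,0],[0,0,0]], twist=[[0,0,0.003],[0,0,0],[0,0,0],[0,0,0],[0,0,0]], jaw=[0,0,0,0,0])

```text
clock: 14.0
tcp_pos: [0.3698, -0.2722, 0.2825]
orientation: [-2.212, -2.216, 0.003]
contact_force: [-0.2, -0.2, 0.3]
grip_width: 0.0852
```

```bash
python3 g.py .367 -.2725 .25 90 .367 -.2725 .185
```

```text
t 14.0 p [ 0.3698 -0.2722  0.2825] yaw 90.1 tilt 0.59 F [-0.2 -0.2  0.3] w 0.0852 j [ 0.31  0.3   0.23  2.18 -0.11  0.68  2.18]
twist units [-0.004  -0.0027  0.0008]
 -> [ 0.367  -0.2725  0.25  ] units [-0.002 -0.024  0.271] rows>= 0.7
 -> [ 0.367  -0.2725  0.185 ] units [0.    0.    0.542] rows>= 1.3
```

apply_moves(dp=[[0,-0.024,0.1],[0,0,0.15],[0,0,0.15],[0,0,0.15],[0,0,0]], twist=[[-0.004,-0.003,0],[0,0,0],[0,0,0],[0,0,0],[0,0,0]], jaw=[0,0,0,0,0])

```text
clock: 14.5
tcp_pos: [0.3664, -0.2713, 0.211]
orientation: [-2.217, -2.222, 0.002]
contact_force: [-0.6, 0.3, -0.6]
grip_width: 0.0853
```

```bash
python3 g.py .367 -.2725 .185 90;python3 - <<'E'
from bench import r
import cv2
f=r.grab_frame('scene');cv2.imwrite('pics/s9.png',cv2.resize(f['color'][140:260,110:250,::-1],(700,600)))
E
```

```text
t 14.5 p [ 0.3664 -0.2713  0.211 ] yaw 90.12 tilt 0.19 F [-0.6  0.3 -0.6] w 0.0853 j [ 0.35  0.44  0.18  2.22 -0.16  0.5   2.23]
twist units [-0.0015 -0.0006  0.001 ]
 -> [ 0.367  -0.2725  0.185 ] units [-0.01   0.005  0.217] rows>= 0.5
```

View pics/s9.png

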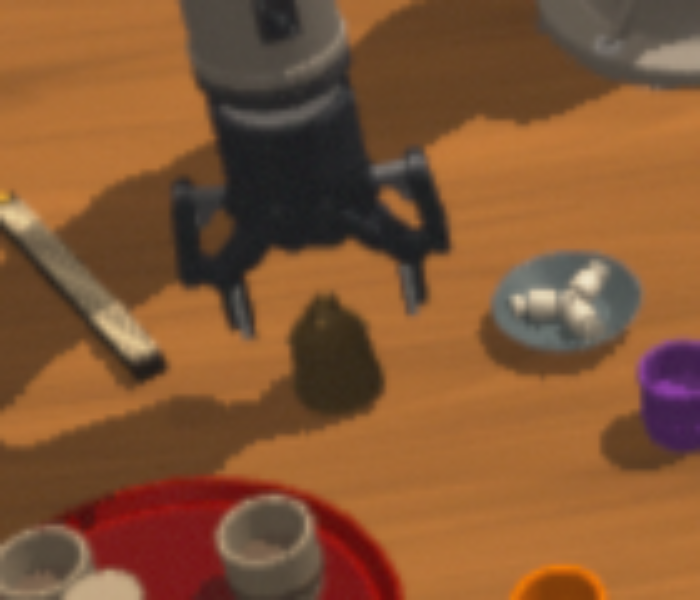

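The bell at crop pixel (335,355) lies between the fingers. Lowering a bit further.

apply_moves(dp=[[-0.01,0,0.1],[0,0,0.09],[0,0,0.04],[0,0,0]], twist=[[-0.001,0,0],[0,0,0],[0,0,0],[0,0,0]], jaw=[0,0,0,0])

```text
clock: 14.95
tcp_pos: [0.3679, -0.2733, 0.183]
orientation: [2.218, 2.223, 0.002]
contact_force: [-0.5, -0.4, 0.3]
grip_width: 0.0852
```

```bash
python3 g.py .367 -.2725 .185 90
```

```text
t 14.9 p [ 0.3679 -0.2733  0.183 ] yaw 90.13 tilt 0.12 F [-0.5 -0.4  0.3] w 0.0852 j [ 0.37  0.5   0.16  2.23 -0.18  0.43  2.25]
twist units [0.001  0.0002 0.0011]
 -> [ 0.367  -0.2725  0.185 ] units [ 0.006 -0.008 -0.017] rows>= 0.0
```

apply_moves(dp=[[0,0,0],[0,0,0],[0,0,0],[0,0,0],[0,0,0],[0,0,0],[0,0,0]], twist=[[0,0,0],[0,0,0],[0,0,0],[0,0,0],[0,0,0],[0,0,0],[0,0,0]], jaw=[220,220,220,220,220,220,220], grip_force=70)

```text
clock: 15.65
tcp_pos: [0.368, -0.2735, 0.1843]
orientation: [2.217, 2.221, 0.003]
contact_force: [-0.1, -0.6, -2.5]
grip_width: 0.0444
```

```bash
python3 g.py
```

```text
t 15.7 p [ 0.368  -0.2735  0.1843] yaw 90.12 tilt 0.22 F [-0.1 -0.6 -2.5] w 0.0444 j [ 0.37  0.49  0.16  2.23 -0.18  0.43  2.25]
```

apply_moves(dp=[[0,0,-0.1],[0,0,-0.2],[0,0,-0.25],[0,0,-0.25],[0,0,-0.1],[0,0,0]], twist=[[0,0,0],[0,0,0],[0,0,0],[0,0,0],[0,0,0],[0,0,0]], jaw=[220,220,220,220,220,220])

```text
clock: 16.25
tcp_pos: [0.3665, -0.2731, 0.2987]
orientation: [2.219, 2.222, 0.002]
contact_force: [0.5, -0.1, -3.3]
grip_width: 0.0442
```

```bash
python3 g.py .5 -.15 .3 90 .566 .403 .3 .566 .403 .1945
```

```text
t 16.2 p [ 0.3665 -0.2731  0.2987] yaw 90.08 tilt 0.08 F [ 0.5 -0.1 -3.3] w 0.0442 j [ 0.3   0.27  0.24  2.17 -0.1   0.71  2.18]
twist units [ 0.0007 -0.0001  0.0006]
 -> [ 0.5  -0.15  0.3 ] units [ 1.025  1.112 -0.011] rows>= 3.6
 -> [0.566 0.403 0.3  ] units [4.608 0.55  0.   ] rows>= 11.1
 -> [0.566  0.403  0.1945] units [0.    0.    0.879] rows>= 2.1
```

apply_moves(dp=[[0.2,0.22,0],[0.25,0.28,0],[0.26,0.28,0],[0.27,0.28,0],[0.35,0.042,0],[0.35,0.042,0],[0.35,0.042,0],[0.35,0.042,0],[0.35,0.042,0],[0.35,0.042,0],[0.35,0.042,0],[0.35,0.042,0],[0.35,0.042,0],[0.35,0.042,0],[0.35,0.042,0],[0.3,0.042,0],[0.2,0,0],[0,0,0]], twist=[[0,0,0],[0,0,0],[0,0,0],[0,0,0],[0,0,0],[0,0,0],[0,0,0],[0,0,0],[0,0,0],[0,0,0],[0,0,0],[0,0,0],[0,0,0],[0,0,0],[0,0,0],[0,0,0],[0,0,0],[0,0,0]], jaw=[220,220,220,220,220,220,220,220,220,220,220,220,220,220,220,220,220,220])

```text
clock: 18.05
tcp_pos: [0.5568, 0.3903, 0.2834]
orientation: [-2.224, -2.209, 0.026]
contact_force: [-0.6, 1.3, -2.3]
grip_width: 0.0439
```

```bash
python3 g.py  .566 .403 .25 90 .566 .403 .1945
```

```text
t 18.1 p [0.5568 0.3903 0.2834] yaw 89.61 tilt 1.04 F [-0.6  1.3 -2.3] w 0.0439 j [-0.75  0.61  0.07  1.64 -0.06  0.91  0.91]
twist units [-0.008   0.0033 -0.0033]
 -> [0.566 0.403 0.25 ] units [0.106 0.077 0.278] rows>= 0.7
 -> [0.566  0.403  0.1945] units [0.    0.    0.462] rows>= 1.1
```

apply_moves(dp=[[0.106,0.077,0],[0,0,0.12],[0,0,0.15],[0,0,0.12],[0,0,0.1],[0,0,0]], twist=[[-0.008,0.003,-0.003],[0,0,0],[0,0,0],[0,0,0],[0,0,0],[0,0,0]], jaw=[220,220,220,220,220,220])

```text
clock: 18.65
tcp_pos: [0.5642, 0.3977, 0.2148]
orientation: [2.223, 2.218, -0.021]
contact_force: [0.5, -0.2, -3.2]
grip_width: 0.0445
```

```bash
python3 g.py  .566 .403 .1945 90;python3 - <<'E'
from bench import r
import cv2
f=r.grab_frame('scene');cv2.imwrite('pics/s10.png',cv2.resize(f['color'][130:270,350:510,::-1],(686,600)))
E
```

```text
t 18.6 p [0.5642 0.3977 0.2148] yaw 89.86 tilt 0.76 F [ 0.5 -0.2 -3.2] w 0.0445 j [-0.75  0.71  0.07  1.64 -0.06  0.81  0.91]
twist units [-0.0039  0.0049 -0.0012]
 -> [0.566  0.403  0.1945] units [0.044 0.015 0.169] rows>= 0.4
```

View pics/s10.png

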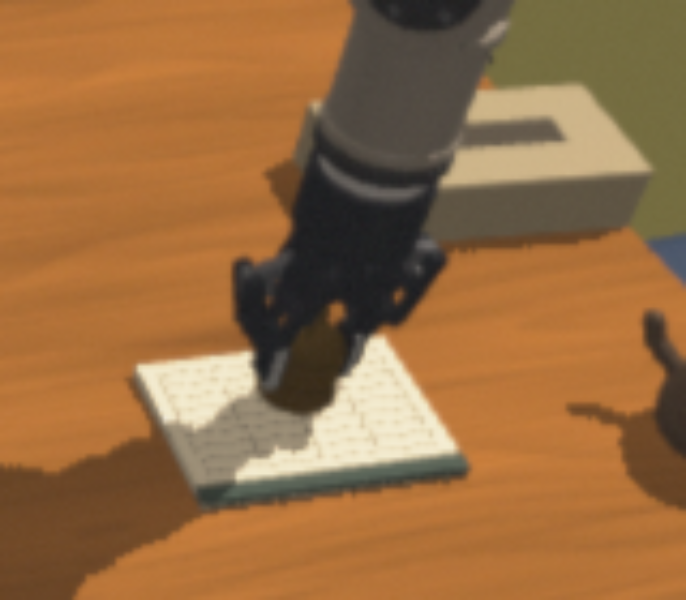

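apply_moves(dp=[[0.044,0.015,0.04],[0,0,0.06],[0,0,0.04],[0,0,0.02],[0,0,0]], twist=[[-0.004,0.005,0],[0,0,0],[0,0,0],[0,0,0],[0,0,0]], jaw=[220,220,220,220,220])

```text
clock: 19.2
tcp_pos: [0.5676, 0.4038, 0.1971]
orientation: [2.225, 2.217, 0.01]
contact_force: [-0.9, -0.5, -2.6]
grip_width: 0.0442
```

```bash
python3 g.py  .566 .403 .1945 90
```

```text
t 19.2 p [0.5676 0.4038 0.1971] yaw 89.81 tilt 0.37 F [-0.9 -0.5 -2.6] w 0.0442 j [-0.75  0.74  0.06  1.64 -0.06  0.76  0.91]
twist units [ 0.0023 -0.002  -0.0016]
 -> [0.566  0.403  0.1945] units [-0.006 -0.013  0.022] rows>= 0.1
```

apply_moves(dp=[[-0.006,-0.013,0.015],[0,0,0.015],[0,0,0.01]], twist=[[0.002,-0.002,0],[0,0,0],[0,0,0]], jaw=[220,220,220])

```text
clock: 19.5
tcp_pos: [0.5661, 0.4032, 0.1941]
orientation: [2.225, 2.218, 0.0]
contact_force: [-3.9, -3.1, 11.8]
grip_width: 0.0443
```

Contact made. Releasing the bell and rising.

apply_moves(dp=[[0,0,-0.005],[0,0,0],[0,0,0],[0,0,0],[0,0,0],[0,0,-0.1],[0,0,-0.25],[0,0,-0.3],[0,0,-0.2],[0,0,0]], twist=[[0,0,0],[0,0,0],[0,0,0],[0,0,0],[0,0,0],[0,0,0],[0,0,0],[0,0,0],[0,0,0],[0,0,0]], jaw=[220,20,20,20,20,20,20,20,20,20], grip_force=40)

```text
clock: 20.5
tcp_pos: [0.5667, 0.4035, 0.3044]
orientation: [2.225, 2.217, 0.006]
contact_force: [0.1, -0.2, 0.0]
grip_width: 0.0787
```

```bash
python3 g.py  .502 .142 .25 152 .502 .142 .176;python3 - <<'E'
from bench import r
import cv2
f=r.grab_frame('scene');cv2.imwrite('pics/s11.png',cv2.resize(f['color'][130:270,320:480,::-1],(686,600)))
E
```

```text
t 20.5 p [0.5667 0.4035 0.3044] yaw 89.8 tilt 0.22 F [ 0.1 -0.2  0. ] w 0.0787 j [-0.76  0.61  0.08  1.59 -0.05  0.94  0.9 ]
twist units [ 2.000e-03 -1.000e-04 -5.183e-01]
 -> [0.502 0.142 0.25 ] units [-0.547 -2.178  0.453] rows>= 5.5
 -> [0.502 0.142 0.176] units [0.    0.    0.617] rows>= 1.5
```

View pics/s11.png

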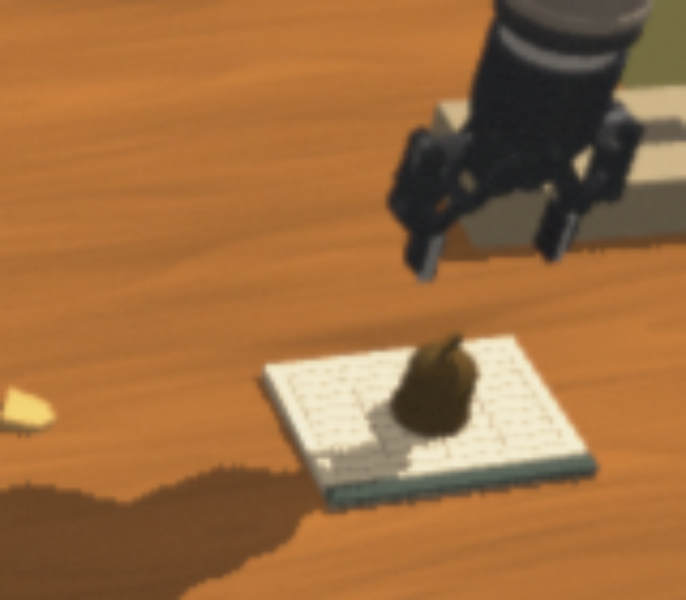

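Bell stands upright near the pad's middle, crop pixel (432,400). Turning the tool for the kings.

apply_moves(dp=[[0,0,0],[0,0,0],[0,0,0],[0,0,0],[0,0,0],[0,0,0],[0,0,0],[0,0,0],[0,0,0],[0,0,0],[0,0,0],[0,0,0],[0,0,0],[0,0,0],[0,0,0]], twist=[[0,0,0.068],[0,0,0.068],[0,0,0.068],[0,0,0.068],[0,0,0.068],[0,0,0.068],[0,0,0.068],[0,0,0.068],[0,0,0.068],[0,0,0.068],[0,0,0.068],[0,0,0.068],[0,0,0.068],[0,0,0.068],[0,0,0]], jaw=[50,50,50,50,50,50,50,50,50,50,50,50,50,50,50])

```text
clock: 22.05
tcp_pos: [0.56, 0.3995, 0.2864]
orientation: [3.019, -0.786, -0.022]
contact_force: [-0.1, 0.0, -1.2]
grip_width: 0.0684
```

```bash
python3 g.py  .502 .142 .25 -28 .502 .142 .176
```

```text
t 22.1 p [0.56   0.3995 0.2864] yaw -29.19 tilt 1.46 F [-0.1  0.  -1.2] w 0.0684 j [-1.1   0.69  0.59  1.64 -0.44  0.97 -0.86]
twist units [ 0.0115  0.0039 -0.0099]
 -> [0.502 0.142 0.25 ] units [0.58  2.122 0.303] rows>= 5.3
 -> [0.502 0.142 0.176] units [0.    0.    0.617] rows>= 1.5
```

apply_moves(dp=[[0.09,0.3,0],[0.1,0.35,0],[0.1,0.35,0],[0.1,0.35,0.05],[0.1,0.35,0.05],[0.07,0.3,0.05],[0,0,0]], twist=[[0.0115,0.004,-0.01],[0,0,0],[0,0,0],[0,0,0],[0,0,0],[0,0,0],[0,0,0]], jaw=[50,50,50,50,50,50,50])

```text
clock: 22.75
tcp_pos: [0.5043, 0.1486, 0.2642]
orientation: [3.058, -0.703, -0.003]
contact_force: [-1.0, 0.9, -0.3]
grip_width: 0.0688
```

```bash
python3 g.py  .502 .142 .21 -28 .502 .142 .176
```

```text
t 22.8 p [0.5043 0.1486 0.2642] yaw -25.88 tilt 0.26 F [-1.   0.9 -0.3] w 0.0688 j [-0.87  0.48  0.59  2.06 -0.4   0.72 -0.47]
twist units [0.0021 0.0004 0.0176]
 -> [0.502 0.142 0.21 ] units [0.009 0.057 0.451] rows>= 1.1
 -> [0.502 0.142 0.176] units [0.    0.    0.283] rows>= 0.7
```

apply_moves(dp=[[0.009,0.057,0.05],[0,0,0.15],[0,0,0.15],[0,0,0.1],[0,0,0]], twist=[[0.002,0,0.0176],[0,0,0],[0,0,0],[0,0,0],[0,0,0]], jaw=[90,90,90,90,90])

```text
clock: 23.25
tcp_pos: [0.5021, 0.1429, 0.207]
orientation: [-3.049, 0.751, 0.001]
contact_force: [0.4, -0.3, 0.6]
grip_width: 0.0549
```

```bash
python3 g.py  .502 .142 .176 -28;python3 - <<'E'
from bench import r
import cv2
f=r.grab_frame('scene');cv2.imwrite('pics/s12.png',cv2.resize(f['color'][160:260,260:380,::-1],(720,600)))
f=r.grab_frame('top');cv2.imwrite('pics/t12.png',cv2.resize(f['color'][160:280,170:310,::-1],(700,600)))
E
```

```text
t 23.2 p [0.5021 0.1429 0.207 ] yaw -27.69 tilt 0.1 F [ 0.4 -0.3  0.6] w 0.0549 j [-0.8   0.57  0.51  2.09 -0.5   0.6  -0.42]
twist units [-0.0006  0.0005  0.0026]
 -> [0.502 0.142 0.176] units [0.003 0.007 0.258] rows>= 0.6
```

View pics/s12.png

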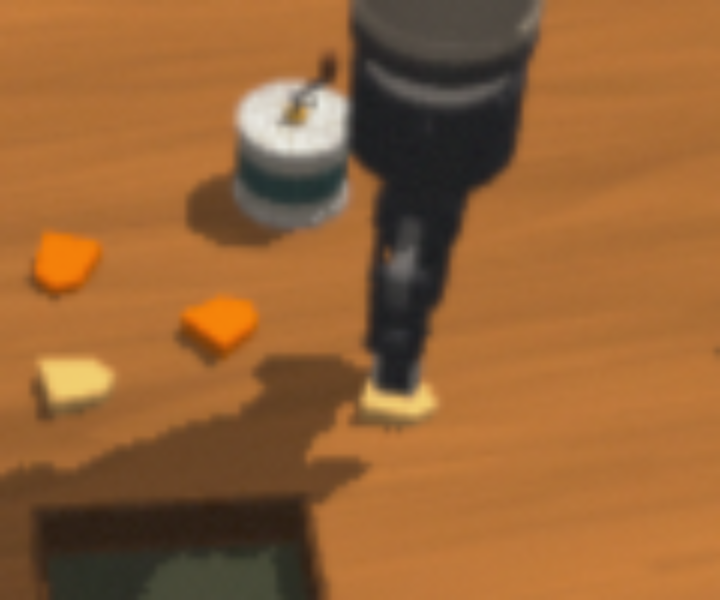

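View pics/t12.png

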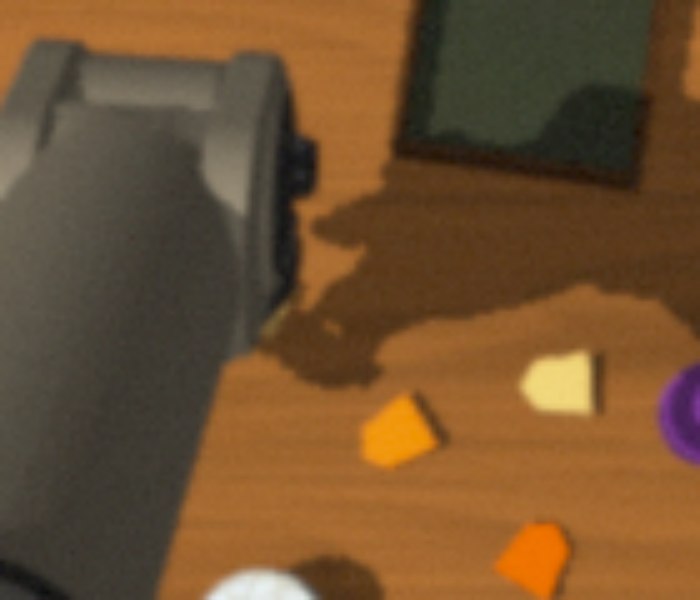

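The pale king at crop pixel (398,400) is centred under the finger pair. Descending slowly.

apply_moves(dp=[[0.003,0.007,0.08],[0,0,0.08],[0,0,0.06],[0,0,0.03],[0,0,0.01],[0,0,0]], twist=[[0,0,0.003],[0,0,0],[0,0,0],[0,0,0],[0,0,0],[0,0,0]], jaw=[90,90,90,90,90,90])

```text
clock: 23.95
tcp_pos: [0.5035, 0.1427, 0.1758]
orientation: [-3.044, 0.76, -0.005]
contact_force: [1.4, -0.9, 0.3]
grip_width: 0.0553
```

```bash
python3 g.py  .502 .142 .175 -28
```

```text
t 23.9 p [0.5035 0.1427 0.1758] yaw -28.04 tilt 0.32 F [ 1.4 -0.9  0.3] w 0.0553 j [-0.76  0.62  0.46  2.1  -0.54  0.53 -0.38]
twist units [-0.0025 -0.0009 -0.0003]
 -> [0.502 0.142 0.175] units [-0.009  0.011  0.006] rows>= 0.0
```

apply_moves(dp=[[0,0,0],[0,0,0],[0,0,0],[0,0,0],[0,0,0],[0,0,0]], twist=[[0,0,0],[0,0,0],[0,0,0],[0,0,0],[0,0,0],[0,0,0]], jaw=[220,220,220,220,220,220], grip_force=30)

```text
clock: 24.55
tcp_pos: [0.5039, 0.1428, 0.1766]
orientation: [-3.043, 0.76, -0.007]
contact_force: [-0.2, 0.5, 0.3]
grip_width: 0.0254
```

```bash
python3 g.py  .637 .028 .25 -8
```

```text
t 24.6 p [0.5039 0.1428 0.1766] yaw -28.04 tilt 0.41 F [-0.2  0.5  0.3] w 0.0254 j [-0.76  0.62  0.46  2.1  -0.54  0.53 -0.38]
twist units [-0.0028 -0.0019 -0.167 ]
 -> [0.637 0.028 0.25 ] units [ 1.232  0.793 -0.611] rows>= 3.8
```

apply_moves(dp=[[0,0,-0.1],[0,0,-0.2],[0,0,-0.25],[0,0,-0.15],[0,0,0],[0,0,0],[0,0,0],[0,0,0]], twist=[[0,0,0],[0,0,0],[0,0,0],[0,0,0],[0,0,-0.055],[0,0,-0.055],[0,0,-0.055],[0,0,0]], jaw=[220,220,220,220,220,220,220,220])

```text
clock: 25.35
tcp_pos: [0.5036, 0.1417, 0.2695]
orientation: [-3.129, 0.209, -0.012]
contact_force: [0.2, -0.6, -0.7]
grip_width: 0.0257
```

```bash
python3 g.py  .637 .028 .26 -8;python3 - <<'E'
from bench import r
import cv2
f=r.grab_frame('scene');cv2.imwrite('pics/s13.png',cv2.resize(f['color'][140:300,240:400,::-1],(600,600)))
E
```

```text
t 25.4 p [0.5036 0.1417 0.2695] yaw -7.64 tilt 0.54 F [ 0.2 -0.6 -0.7] w 0.0257 j [-0.8   0.45  0.51  2.06 -0.34  0.7  -0.2 ]
twist units [-0.0029 -0.0034  0.003 ]
 -> [0.637 0.028 0.26 ] units [1.233 0.784 0.079] rows>= 3.5
```

View pics/s13.png

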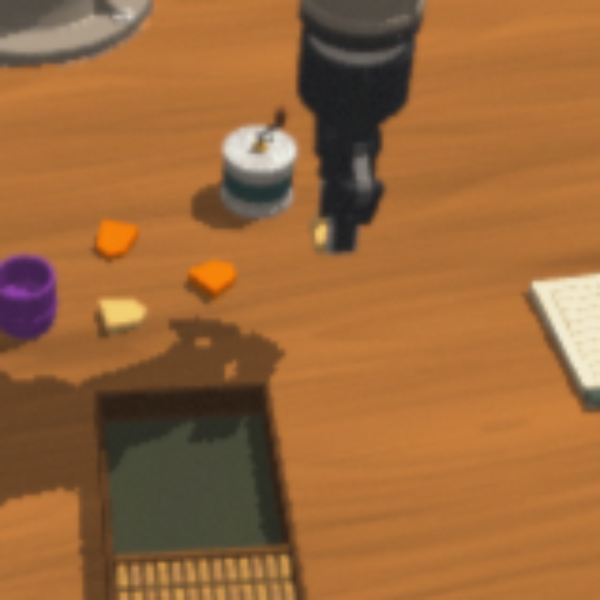

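King held; its blunt end shows at crop pixel (322,235). Moving over the bay.

apply_moves(dp=[[0.28,0.17,0],[0.31,0.2,0],[0.31,0.2,0],[0.28,0.18,0],[0,0,0]], twist=[[-0.003,-0.003,0.003],[0,0,0],[0,0,0],[0,0,0],[0,0,0]], jaw=[220,220,220,220,220])

```text
clock: 25.9
tcp_pos: [0.634, 0.0306, 0.2702]
orientation: [3.132, -0.241, -0.001]
contact_force: [0.1, -0.5, -0.8]
grip_width: 0.026
```

```bash
python3 g.py  .637 .028 .21 -8 .637 .028 .182;python3 - <<'E'
from bench import r
import cv2
f=r.grab_frame('scene');cv2.imwrite('pics/s14.png',cv2.resize(f['color'][180:320,220:360,::-1],(600,600)))
E
```

```text
t 25.9 p [0.634  0.0306 0.2702] yaw -8.79 tilt 0.05 F [ 0.1 -0.5 -0.8] w 0.026 j [-0.51  0.61  0.5   1.79 -0.38  0.84  0.02]
twist units [ 0.0003  0.0003 -0.0066]
 -> [0.637 0.028 0.21 ] units [0.027 0.018 0.502] rows>= 1.2
 -> [0.637 0.028 0.182] units [0.    0.    0.233] rows>= 0.6
```

View pics/s14.png

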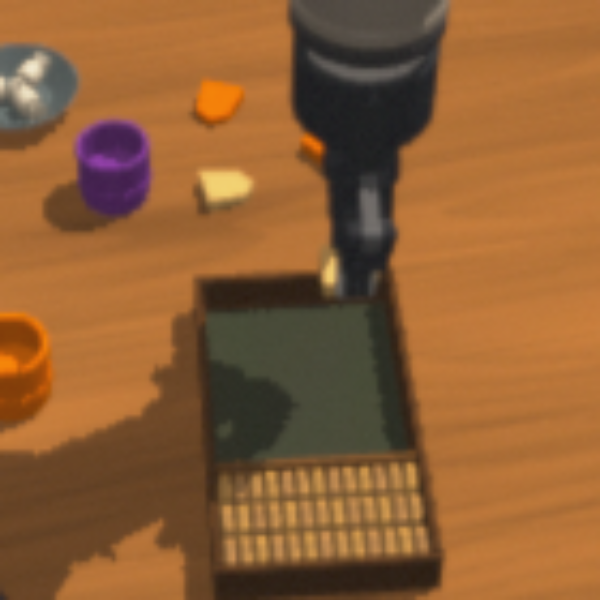

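apply_moves(dp=[[0.027,0.018,0.1],[0,0,0.15],[0,0,0.15],[0,0,0.12],[0,0,0.08],[0,0,0.05],[0,0,0.02],[0,0,0]], twist=[[0,0,-0.006],[0,0,0],[0,0,0],[0,0,0],[0,0,0],[0,0,0],[0,0,0],[0,0,0]], jaw=[220,220,220,220,220,220,220,220])

```text
clock: 26.75
tcp_pos: [0.6314, 0.0363, 0.1826]
orientation: [-3.132, 0.213, 0.014]
contact_force: [-0.1, -0.5, 1.2]
grip_width: 0.0257
```

```bash
python3 g.py  .637 .028 .182 -8
```

```text
t 26.8 p [0.6314 0.0363 0.1826] yaw -7.8 tilt 0.53 F [-0.1 -0.5  1.2] w 0.0257 j [-0.46  0.73  0.42  1.82 -0.45  0.7   0.09]
twist units [-0.001   0.0043  0.0017]
 -> [0.637 0.028 0.182] units [0.056 0.062 0.005] rows>= 0.2
```

apply_moves(dp=[[0.03,0.06,-0.01],[0,0,0],[0,0,0.015],[0,0,0.01]], twist=[[0,0.004,0],[0,0,0],[0,0,0],[0,0,0]], jaw=[220,220,220,220])

```text
clock: 27.15
tcp_pos: [0.6353, 0.0273, 0.183]
orientation: [-3.132, 0.215, -0.007]
contact_force: [-0.7, -0.3, -0.4]
grip_width: 0.0258
```

```bash
python3 g.py  .637 .028 .182 -8
```

```text
t 27.1 p [0.6353 0.0273 0.183 ] yaw -7.85 tilt 0.28 F [-0.7 -0.3 -0.4] w 0.0258 j [-0.44  0.73  0.42  1.82 -0.45  0.69  0.1 ]
twist units [-0.0014 -0.0019  0.0012]
 -> [0.637 0.028 0.182] units [ 0.013 -0.008  0.008] rows>= 0.0
```

Lower a hair, open to about 50 mm, rise.

apply_moves(dp=[[0,0,0.015],[0,0,0.01],[0,0,0],[0,0,0],[0,0,0],[0,0,0],[0,0,-0.1],[0,0,-0.25],[0,0,-0.2],[0,0,0]], twist=[[0,0,0],[0,0,0],[0,0,0],[0,0,0],[0,0,0],[0,0,0],[0,0,0],[0,0,0],[0,0,0],[0,0,0]], jaw=[220,220,120,120,120,120,120,120,100,100])

```text
clock: 28.15
tcp_pos: [0.6351, 0.027, 0.2502]
orientation: [-3.131, 0.215, -0.005]
contact_force: [0.8, 0.4, 0.3]
grip_width: 0.0517
```

```bash
python3 g.py  .460 -.005 .25 3 .460 -.005 .176;python3 - <<'E'
from bench import r
import cv2
f=r.grab_frame('scene');cv2.imwrite('pics/s15.png',cv2.resize(f['color'][180:320,220:360,::-1],(600,600)))
E
```

```text
t 28.1 p [0.6351 0.027  0.2502] yaw -7.87 tilt 0.24 F [0.8 0.4 0.3] w 0.0517 j [-0.48  0.63  0.48  1.8  -0.4   0.8   0.06]
twist units [-0.0014 -0.0014 -0.0906]
 -> [ 0.46  -0.005  0.25 ] units [-1.471  0.19   0.002] rows>= 3.6
 -> [ 0.46  -0.005  0.176] units [0.    0.    0.617] rows>= 1.5
```

View pics/s15.png

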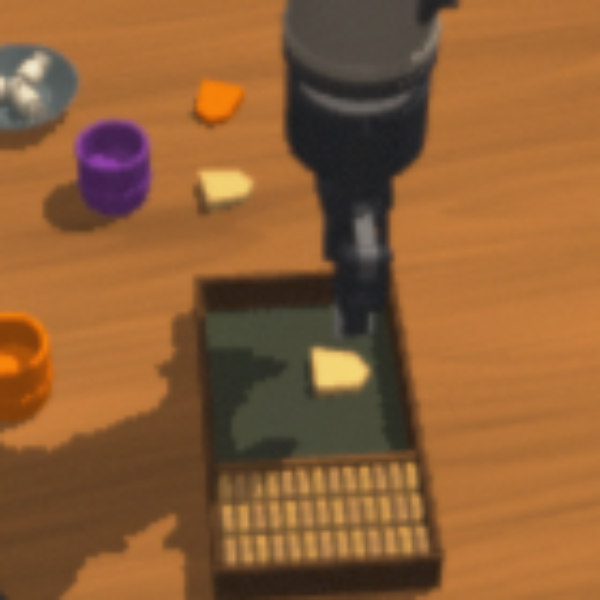

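First king lies flat in the bay at crop pixel (338,370). Now the second.

apply_moves(dp=[[0,0,-0.1],[0,0,0],[-0.3,0.04,0],[-0.35,0.045,0],[-0.35,0.045,0],[-0.35,0.045,0],[-0.05,0,0],[0,0,0]], twist=[[0,0,-0.045],[0,0,-0.045],[0,0,0],[0,0,0],[0,0,0],[0,0,0],[0,0,0],[0,0,0]], jaw=[90,90,90,90,90,90,90,90])

```text
clock: 29.0
tcp_pos: [0.4594, -0.0039, 0.2565]
orientation: [-3.138, -0.097, 0.009]
contact_force: [1.0, -0.2, 0.4]
grip_width: 0.0557
```

```bash
python3 g.py  .460 -.005 .21 3 .460 -.005 .176
```

```text
t 29.0 p [ 0.4594 -0.0039  0.2565] yaw 3.54 tilt 0.34 F [ 1.  -0.2  0.4] w 0.0557 j [-0.51  0.38  0.47  2.21 -0.29  0.62  0.23]
twist units [-0.0011  0.0026  0.0045]
 -> [ 0.46  -0.005  0.21 ] units [0.005 0.009 0.388] rows>= 0.9
 -> [ 0.46  -0.005  0.176] units [0.    0.    0.283] rows>= 0.7
```

apply_moves(dp=[[0.005,0.009,0.1],[0,0,0.15],[0,0,0.14],[0,0,0]], twist=[[-0.001,0.003,0.004],[0,0,0],[0,0,0],[0,0,0]], jaw=[90,90,90,90])

```text
clock: 29.4
tcp_pos: [0.4644, -0.0036, 0.2084]
orientation: [-3.14, -0.086, -0.009]
contact_force: [0.2, -0.2, 0.3]
grip_width: 0.0553
```

```bash
python3 g.py .460 -.005 .176 3;python3 - <<'E'
from bench import r
import cv2
f=r.grab_frame('scene');cv2.imwrite('pics/s16.png',cv2.resize(f['color'][160:280,210:330,::-1],(600,600)))
E
```

```text
t 29.4 p [ 0.4644 -0.0036  0.2084] yaw 3.15 tilt 0.31 F [ 0.2 -0.2  0.3] w 0.0553 j [-0.45  0.47  0.4   2.22 -0.37  0.5   0.29]
twist units [-0.0001 -0.0026  0.0013]
 -> [ 0.46  -0.005  0.176] units [-0.037  0.01   0.27 ] rows>= 0.7
```

View pics/s16.png

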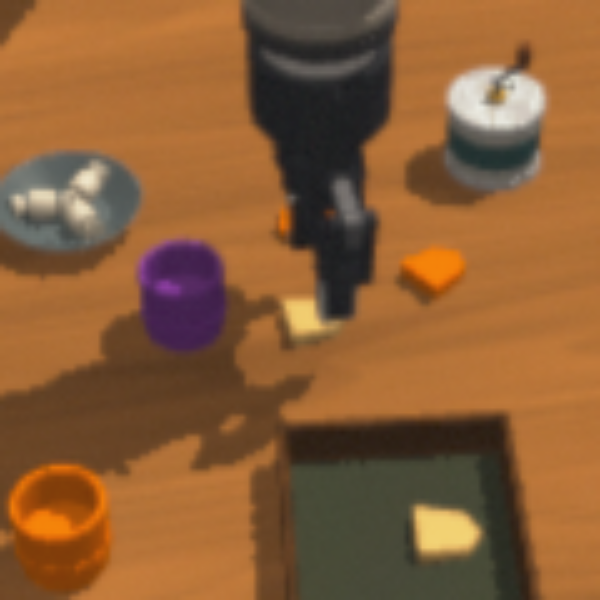

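```bash
python3 - <<'E'
from h import *
f=dict(np.load('scene0.npz'))
for p in [(.4644+.028,-.0036+.0015,.045),(.460,-.006,.01),(.460,-.019,.01),(.46,.011,.007)]:
    u=proj(f,p);print(p,((u-[210,160])*5).round(0))
E
```

```text
(0.4924, -0.0021, 0.045) [329. 305.]
(0.46, -0.006, 0.01) [310. 310.]
(0.46, -0.019, 0.01) [288. 314.]
(0.46, 0.011, 0.007) [339. 310.]
```

The view geometry accounts for the apparent offset, since the predicted fingertip (329,305) matches what the crop shows. Descending.

apply_moves(dp=[[-0.037,0.02,0.06],[0,0,0.08],[0,0,0.07],[0,0,0.04],[0,0,0.015],[0,0,0]], twist=[[0,-0.003,0.001],[0,0,0],[0,0,0],[0,0,0],[0,0,0],[0,0,0]], jaw=[90,90,90,90,90,90])

```text
clock: 30.05
tcp_pos: [0.4623, -0.0063, 0.1761]
orientation: [-3.14, -0.083, -0.005]
contact_force: [0.5, -1.2, -0.2]
grip_width: 0.0551
```

```bash
python3 g.py .460 -.006 .176 3
```

```text
t 30.1 p [ 0.4623 -0.0063  0.1761] yaw 3.04 tilt 0.18 F [ 0.5 -1.2 -0.2] w 0.0551 j [-0.4   0.54  0.34  2.23 -0.42  0.43  0.33]
twist units [-0.0002 -0.0015  0.0003]
 -> [ 0.46  -0.006  0.176] units [-0.019 -0.003  0.001] rows>= 0.0
```

apply_moves(dp=[[0,0,0],[0,0,0],[0,0,0],[0,0,0],[0,0,0],[0,0,0],[0,0,-0.1],[0,0,-0.2],[0,0,-0.25],[0,0,-0.15],[0,0,0]], twist=[[0,0,0],[0,0,0],[0,0,0],[0,0,0],[0,0,0],[0,0,0],[0,0,0],[0,0,0],[0,0,0],[0,0,0],[0,0,0]], jaw=[220,220,220,220,220,220,220,220,220,220,220])

```text
clock: 31.15
tcp_pos: [0.462, -0.0068, 0.266]
orientation: [-3.14, -0.081, -0.005]
contact_force: [-0.0, -0.8, -0.4]
grip_width: 0.0261
```

```bash
python3 g.py .637 -.027 .26 -8;python3 - <<'E'
from bench import r
import cv2
f=r.grab_frame('scene');cv2.imwrite('pics/s17.png',cv2.resize(f['color'][140:280,210:350,::-1],(600,600)))
E
```

```text
t 31.1 p [ 0.462  -0.0068  0.266 ] yaw 2.96 tilt 0.19 F [-0.  -0.8 -0.4] w 0.0261 j [-0.53  0.36  0.49  2.2  -0.29  0.64  0.22]
twist units [-0.0005 -0.0015  0.0914]
 -> [ 0.637 -0.027  0.26 ] units [ 1.468 -0.037  0.05 ] rows>= 3.5
```

View pics/s17.png

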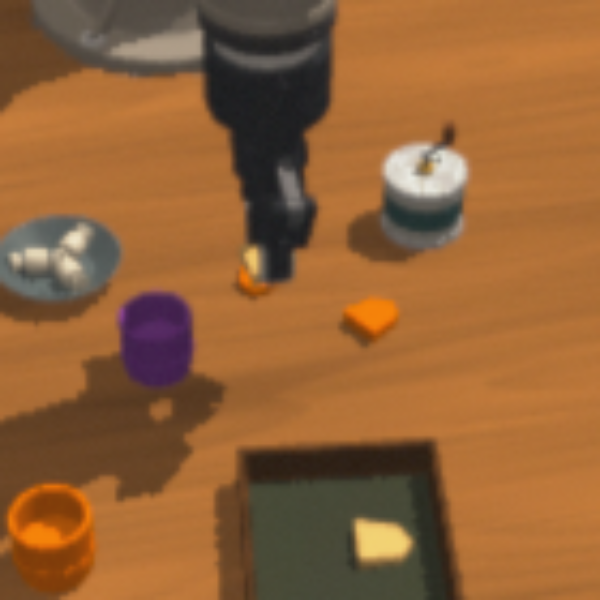

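Second king held. Moving to the right half of the bay.

apply_moves(dp=[[0,0,0],[0,0,0],[0.3,-0.01,0],[0.36,-0.01,0],[0.36,-0.01,0],[0.36,-0.01,0],[0,0,0]], twist=[[0,0,0.046],[0,0,0.045],[0,0,0],[0,0,0],[0,0,0],[0,0,0],[0,0,0]], jaw=[220,220,220,220,220,220,220])

```text
clock: 31.9
tcp_pos: [0.6274, -0.0255, 0.2583]
orientation: [-3.131, 0.227, 0.015]
contact_force: [-0.1, -0.2, -0.4]
grip_width: 0.0261
```

```bash
python3 g.py .637 -.027 .26 -8 .637 -.027 .182
```

```text
t 31.9 p [ 0.6274 -0.0255  0.2583] yaw -8.27 tilt 0.54 F [-0.1 -0.2 -0.4] w 0.0261 j [-0.42  0.62  0.5   1.81 -0.39  0.82  0.13]
twist units [-0.0007  0.0045 -0.0023]
 -> [ 0.637 -0.027  0.26 ] units [ 0.081  0.001 -0.014] rows>= 0.2
 -> [ 0.637 -0.027  0.182] units [0.   0.   0.65] rows>= 1.6
```

apply_moves(dp=[[0.08,0.03,0],[0,0,0.12],[0,0,0.15],[0,0,0.12],[0,0,0.08],[0,0,0.06],[0,0,0]], twist=[[0,0.004,-0.002],[0,0,0],[0,0,0],[0,0,0],[0,0,0],[0,0,0],[0,0,0]], jaw=[220,220,220,220,220,220,220])

```text
clock: 32.6
tcp_pos: [0.632, -0.0309, 0.1852]
orientation: [-3.133, 0.221, 0.016]
contact_force: [0.2, 0.8, -1.0]
grip_width: 0.026
```

```bash
python3 g.py .637 -.027 .182 -8
```

```text
t 32.6 p [ 0.632  -0.0309  0.1852] yaw -8.07 tilt 0.59 F [ 0.2  0.8 -1. ] w 0.026 j [-0.36  0.72  0.44  1.82 -0.45  0.71  0.19]
twist units [-0.0002  0.0049 -0.0006]
 -> [ 0.637 -0.027  0.182] units [ 0.036 -0.038  0.027] rows>= 0.1
```

apply_moves(dp=[[0.02,-0.03,0.01],[0,0,0.015],[0,0,0.015],[0,0,0.01],[0,0,0]], twist=[[0,0.005,0],[0,0,0],[0,0,0],[0,0,0],[0,0,0]], jaw=[220,220,220,220,220])

```text
clock: 33.1
tcp_pos: [0.6359, -0.0276, 0.1822]
orientation: [-3.132, 0.221, -0.006]
contact_force: [0.2, 0.0, 0.3]
grip_width: 0.0259
```

```bash
python3 g.py .637 -.027 .182 -8
```

```text
t 33.1 p [ 0.6359 -0.0276  0.1822] yaw -8.08 tilt 0.23 F [0.2 0.  0.3] w 0.0259 j [-0.36  0.73  0.43  1.82 -0.46  0.69  0.19]
twist units [-0.0008 -0.0018 -0.0006]
 -> [ 0.637 -0.027  0.182] units [ 0.009 -0.006  0.002] rows>= 0.0
```

Release, rise, then move aside (toward the base at +y) so both cameras can see.

apply_moves(dp=[[0,0,0.01],[0,0,0],[0,0,0],[0,0,0],[0,0,0],[0,0,-0.1],[0,0,-0.25],[0,0,-0.3],[0,0,-0.35],[0,0,-0.35],[0,0,0]], twist=[[0,0,0],[0,0,0],[0,0,0],[0,0,0],[0,0,0],[0,0,0],[0,0,0],[0,0,0],[0,0,0],[0,0,0],[0,0,0]], jaw=[220,120,120,120,120,120,120,120,120,120,120])

```text
clock: 34.2
tcp_pos: [0.6352, -0.0284, 0.3519]
orientation: [-3.133, 0.223, -0.006]
contact_force: [0.6, 0.2, -0.5]
grip_width: 0.045
```

apply_moves(dp=[[-0.15,-0.3,0],[-0.15,-0.35,0],[-0.1,-0.35,0],[0,-0.35,0],[0,-0.35,0],[0,0,0],[0,0,0]], twist=[[0,0,0],[0,0,0],[0,0,0],[0,0,0],[0,0,0],[0,0,0],[0,0,0]], jaw=[120,120,120,120,120,120,120])

```text
clock: 34.9
tcp_pos: [0.6156, 0.185, 0.3568]
orientation: [-3.13, 0.231, -0.016]
contact_force: [-0.3, -0.9, 0.4]
grip_width: 0.0451
```

```bash
python3 g.py; cat > chk.py <<'E'
from bench import r
from h import *
for n in('top','scene'):
    f=r.grab_frame(n);cv2.imwrite(f'pics/end_{n}.png',cv2.resize(f['color'][:,:,::-1],(800,600),interpolation=cv2.INTER_CUBIC))
    X=world(f);np.savez('end_'+n,**f)
    for nm,c in dict(cB=(.527,-.424),cA=(.526,-.311),bell=(.566,.403),bottle=(.632,-.3675),k1=(.635,.027),k2=(.636,-.0276)).items():
        rad={'bell':.035,'bottle':.045}.get(nm,.03)
        d=np.hypot(X[...,0]-c[0],X[...,1]-c[1]);m=(d<rad)
        zl=.012 if nm[0]=='k' else .03
        q=X[m&(X[...,2]>zl)]
        if len(q)<6: print(n,nm,'hidden',len(q));continue
        A=np.c_[2*q[:,:2],np.ones(len(q))];s=np.linalg.lstsq(A,(q[:,:2]**2).sum(1),rcond=None)[0]
        print(n,nm,'mean',q.mean(0).round(3),'fit',s[:2].round(3),'zmax',np.percentile(q[:,2],97).round(3))
E
python3 chk.py
```

```text
t 34.9 p [0.6156 0.185  0.3568] yaw -8.46 tilt 0.61 F [-0.3 -0.9  0.4] w 0.0451 j [-0.78  0.52  0.55  1.72 -0.31  0.99 -0.27]
top cB mean [ 0.521 -0.423  0.044] fit [ 0.521 -0.421] zmax 0.055
top cA mean [ 0.524 -0.309  0.044] fit [ 0.523 -0.308] zmax 0.055
top bell mean [0.56  0.402 0.059] fit [0.561 0.404] zmax 0.08
top bottle mean [ 0.623 -0.357  0.093] fit [ 0.626 -0.36 ] zmax 0.138
top k1 mean [0.633 0.026 0.016] fit [0.632 0.028] zmax 0.02
top k2 mean [ 0.634 -0.032  0.018] fit [ 0.634 -0.034] zmax 0.033
scene cB mean [ 0.522 -0.425  0.044] fit [ 0.524 -0.422] zmax 0.053
scene cA mean [ 0.526 -0.309  0.043] fit [ 0.526 -0.309] zmax 0.054
scene bell mean [0.574 0.398 0.053] fit [0.57  0.401] zmax 0.076
scene bottle mean [ 0.648 -0.364  0.086] fit [ 0.643 -0.365] zmax 0.137
scene k1 mean [0.636 0.025 0.014] fit [0.636 0.026] zmax 0.017
scene k2 mean [ 0.636 -0.032  0.017] fit [ 0.635 -0.035] zmax 0.031
```

View pics/end_top.png

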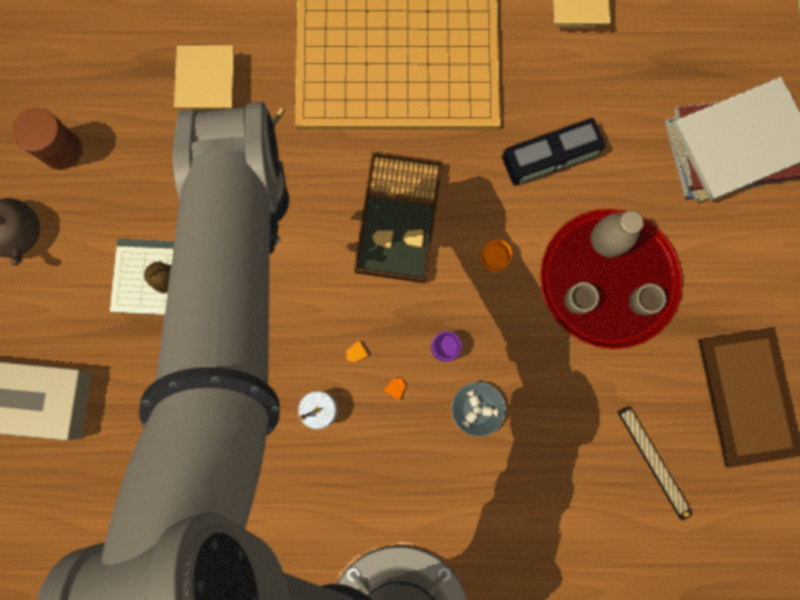

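View pics/end_scene.png

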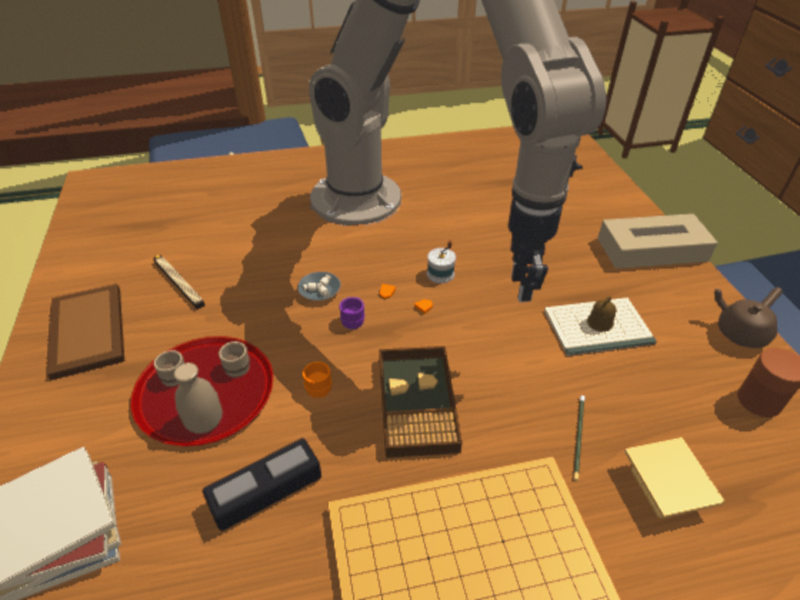

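```bash
python3 - <<'E'
from h import *
for n in('top','scene'):
    f=dict(np.load(f'end_{n}.npz'));X=world(f);c=f['color'].astype(int)
    pale=(c[...,0]>90)&(c[...,0]-c[...,2]>25)&(c[...,1]>65)
    for nm,(x,y) in dict(k1=(.635,.027),k2=(.635,-.033)).items():
        m=pale&(np.hypot(X[...,0]-x,X[...,1]-y)<.026)
        m=cv2.erode(m.astype(np.uint8),np.ones((3,3)))>0
        q=X[m];A=np.c_[q[:,:2]-q[:,:2].mean(0),np.ones(len(q))];s=np.linalg.lstsq(A,q[:,2],rcond=None)[0]
        print(n,nm,len(q),q.mean(0).round(4),'slope deg',np.degrees(np.arctan(np.hypot(s[0],s[1]))).round(1),s[:2].round(3),'z',np.percentile(q[:,2],[3,97]).round(4))
f=dict(np.load('end_scene.npz'));a=cv2.resize(f['color'][240:325,260:325,::-1],(459,600),interpolation=cv2.INTER_CUBIC)
f=dict(np.load('end_top.npz'));b=cv2.resize(f['color'][100:205,240:315,::-1],(340,476),interpolation=cv2.INTER_CUBIC)
b=cv2.copyMakeBorder(b,0,124,0,0,cv2.BORDER_CONSTANT);o=np.hstack([a,b]);cv2.imwrite('pics/kings.png',np.clip(o*1.6,0,255).astype(np.uint8))
E
```

```text
top k1 84 [0.6322 0.0271 0.0148] slope deg 10.6 [ 0.04  -0.182] z [0.0098 0.0204]
top k2 101 [ 0.6326 -0.0266  0.0141] slope deg 6.8 [-0.006 -0.12 ] z [0.0087 0.0187]
scene k1 77 [0.6376 0.026  0.0137] slope deg 7.5 [-0.07  -0.113] z [0.0102 0.0167]
scene k2 86 [ 0.6377 -0.0282  0.0146] slope deg 7.3 [-0.002 -0.129] z [0.0117 0.0179]
```

View pics/kings.png

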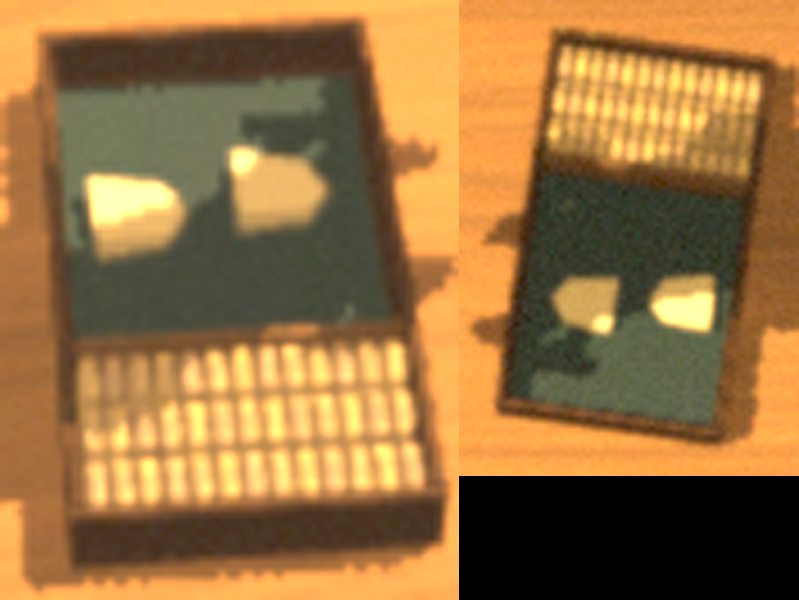

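Both kings lie flat in the bay: the top-face slope is about 7°, which is the piece's own wedge. The other things also check out, so I'm handing in.

```bash
python3 -c "
from bench import r
print(r.get_obs()['qvel'].round(3)); print(r.hand_in())"
```

```text
[ 0.019 -0.005  0.017  0.009  0.006 -0.003 -0.001]
the job is handed in; nothing more can be done
None
```

I put all five things where they belong and handed the job in at about 35 s of simulated time. No verdict is reported at hand-in, so this rests on my last camera check.

| Thing | Final position (m) | What the last check showed |
|---|---|---|
| Cups | about (0.524, −0.422) and (0.525, −0.309) | rims about 53–55 mm above the table, so upright on the tray floor; 62 and 71 mm from the tray centre |
| Kings | about (0.635, 0.027) and (0.635, −0.027) | inside the bay; top-face slopes of 7–11° against the piece's own 6.7° wedge, so flat |
| Bell | about (0.566, 0.403) | upright, within about 3 mm of the pad's middle |
| Bottle | about (0.63, −0.365) | top still at 137 mm, upright and looks unmoved |

**Disagreements between readings:**
- The two cameras differed by 4–5 mm in x (9 mm on the bell), so I used the average for the cup and bell positions.
- At the end, the bottle fit was off by up to 17 mm in x between views. Each camera sees only one side of it and the images show it upright in place.
- The first end check gave the second king a height of 32 mm. That was probably the case wall inside the search circle; with a colour mask its height came out normal, about 18 mm.
- One king's slope read 10.6° in the top view but 7.5° in the scene view. I took the extra as depth noise on a partly shaded piece.

**Contact force:** setting the cups down registered brief wrist readings of about 35–38 N, well under the 120 N wrist limit. I don't know how much of that counts as pressing by the gripper's body.

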